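# Unnest and stack the parts totes, then tap the count slides to their lines

### The job

The empty parts totes were delivered nested: stack all the loose long ones on the fixed long bottom tote and the short ones on the fixed short bottom tote, each turned end for end from the one below so that it stands on the rim instead of nesting. Once all are stacked, tap each stiff count slide gently along until its pointer meets the line for the number of loose totes you put on that stack (first line for one, second for two), the far slide for the long totes and the near one for the short, never letting it overshoot its line. Leave the jar and the tape roll alone.

Things in the scene. Friction and masses are not known exactly. Their poses are not given: they have to be found in the camera images.
- base_long: bottom long tote, shaped as the loose long ones, grey, fixed to the desk on the robot's right; 156 mm long (its x), 64 mm wide over the rim (its y), 50 mm high; origin at the centre of its underside, z up; +x is the label-holder end. Desk and bench are parted by a 20 mm rail and, from 500 mm ahead of the robot on, by an upright wooden panel 280 mm high with a brush hung on its bench side.
- long_1: loose grey long tote, empty, about 180 g; 156 mm long (its x), 64 mm wide over the rim (its y), 50 mm high; origin at the centre of its underside, z up. Rim band with upright outer faces 26 to 50 mm up, walls 4 mm; grip the unbroken middle of the long rims across the 64 mm width. Always there; starts on the bench.
- long_1_label (a point): label holder (steel frame with a blank card) at the middle of the +x end of long_1, 78 mm from its centre, 38 mm up. Under the rim each tote is 50 mm wide and 14 mm shorter, with two unevenly spaced feet a side, each below a notch in the rim. Set on another with label ends the same way, the feet drop into the notches: it nests, 26 mm above the lower one
- long_2: loose grey long tote, empty, about 180 g; 156 mm long (its x), 64 mm wide over the rim (its y), 50 mm high; origin at the centre of its underside, z up. Rim band with upright outer faces 26 to 50 mm up, walls 4 mm; grip the unbroken middle of the long rims across the 64 mm width. It starts nested in long_1 (26 mm above it, same way round), or is absent.
- long_2_label (a point): label holder (steel frame with a blank card) at the middle of the +x end of long_2, 78 mm from its centre, 38 mm up. Set on another with label ends opposite, a tote's feet stand on the rim: it stacks, 46 mm above the lower one, its lower body entering the rim by 4 mm with 3 mm play all round
- count_long (a joint): stiff count slide for the long totes on the gauge, m: 0 with its pointer at the zero line, growing along the gauge's +y; first line at 0.045, second at 0.090, end stops at -0.012 and 0.125. Friction about 6 N, stays where it is left, moves freely both ways.
- long_lug (a point): centre of the steel lug of that slide: 24 mm wide (gauge x), 22 mm along the travel (gauge y), top 14 mm above this point and 47 mm above the bench, bottom 14 mm below this point; a white line on its near side is the pointer, level with this point along the travel
- long_line0 (a point): zero scribed line of the long track, on top of its rails, 16 mm above the bench
- long_line1 (a point): first scribed line of the long track, on top of its rails, 16 mm above the bench: the place of the pointer for 1 tote stacked
- long_line2 (a point): second scribed line of the long track, on top of its rails, 16 mm above the bench: the place of the pointer for 2 totes stacked
- base_short: bottom short tote, shaped as the loose short ones, grey, fixed to the desk on the robot's right; 116 mm long (its x), 64 mm wide over the rim (its y), 50 mm high; origin at the centre of its underside, z up; +x is the label-holder end. The desk lies 6 mm lower than the bench; a chest of drawers stands behind.
- short_1: loose grey short tote, empty, about 140 g; 116 mm long (its x), 64 mm wide over the rim (its y), 50 mm high; origin at the centre of its underside, z up. Rim band with upright outer faces 26 to 50 mm up, walls 4 mm; grip the unbroken middle of the long rims across the 64 mm width. Always there; starts on the bench.
- short_1_label (a point): label holder (steel frame with a blank card) at the middle of the +x end of short_1, 58 mm from its centre, 38 mm up. Under the rim each tote is 50 mm wide and 14 mm shorter, with two unevenly spaced feet a side, each below a notch in the rim. Set on another with label ends the same way, the feet drop into the notches: it nests, 26 mm above the lower one
- short_2: loose grey short tote, empty, about 140 g; 116 mm long (its x), 64 mm wide over the rim (its y), 50 mm high; origin at the centre of its underside, z up. Rim band with upright outer faces 26 to 50 mm up, walls 4 mm; grip the unbroken middle of the long rims across the 64 mm width. It starts nested in short_1 (26 mm above it, same way round), or is absent.
- short_2_label (a point): label holder (steel frame with a blank card) at the middle of the +x end of short_2, 58 mm from its centre, 38 mm up. Set on another with label ends opposite, a tote's feet stand on the rim: it stacks, 46 mm above the lower one, its lower body entering the rim by 4 mm with 3 mm play all round
- count_short (a joint): stiff count slide for the short totes on the gauge, m: 0 with its pointer at the zero line, growing along the gauge's +y; first line at 0.045, second at 0.090, end stops at -0.012 and 0.125. Friction about 6 N, stays where it is left, moves freely both ways.
- short_lug (a point): centre of the steel lug of that slide: 24 mm wide (gauge x), 22 mm along the travel (gauge y), top 14 mm above this point and 47 mm above the bench, bottom 14 mm below this point; a white line on its near side is the pointer, level with this point along the travel
- short_line0 (a point): zero scribed line of the short track, on top of its rails, 16 mm above the bench
- short_line1 (a point): first scribed line of the short track, on top of its rails, 16 mm above the bench: the place of the pointer for 1 tote stacked
- short_line2 (a point): second scribed line of the short track, on top of its rails, 16 mm above the bench: the place of the pointer for 2 totes stacked
- gauge: count gauge: aluminium plate 110 x 200 x 10 mm fixed on the bench, origin under its centre; its y is the way both slides grow. Two tracks along y between rails 16 mm high: the one for long totes at x = +27 mm (farther from the robot; beside it a long grey bar, 78 mm), the one for short totes at x = -27 mm (nearer; a short bar, 58 mm)
- peg_jar: bystander: closed white jar, 60 mm across, 80 mm high, origin under its centre
- tape_roll: bystander: roll of tape lying flat, 96 mm across, 25 mm high, origin under its centre

How it is judged:
On the way, in this order (a step that is already met when the one before it is completed fails the run):
1. all loose totes stand stacked on the bottom tote of their length, each turned end for end from the one below (x of long_1 in the frame of base_long between -0.007 and 0.007 m and y of long_1 in the frame of base_long between -0.007 and 0.007 m and angle between each of long_1, long_2, short_1, short_2's own z axis and vertical below 0.1 rad and linear speed of each of long_1, long_2, short_1, short_2 below 0.03 m/s and ((z of long_1 in the frame of base_long between 0.04 and 0.052 m and x of long_1_label in the frame of base_long below -0.04 m) or (z of long_1 in the frame of base_long between 0.086 and 0.098 m and x of long_1_label in the frame of base_long above 0.04 m)) and x of long_2 in the frame of base_long between -0.007 and 0.007 m and y of long_2 in the frame of base_long between -0.007 and 0.007 m and ((z of long_2 in the frame of base_long between 0.04 and 0.052 m and x of long_2_label in the frame of base_long below -0.04 m) or (z of long_2 in the frame of base_long between 0.086 and 0.098 m and x of long_2_label in the frame of base_long above 0.04 m)) and x of short_1 in the frame of base_short between -0.007 and 0.007 m and y of short_1 in the frame of base_short between -0.007 and 0.007 m and ((z of short_1 in the frame of base_short between 0.04 and 0.052 m and x of short_1_label in the frame of base_short below -0.04 m) or (z of short_1 in the frame of base_short between 0.086 and 0.098 m and x of short_1_label in the frame of base_short above 0.04 m)) and x of short_2 in the frame of base_short between -0.007 and 0.007 m and y of short_2 in the frame of base_short between -0.007 and 0.007 m and ((z of short_2 in the frame of base_short between 0.04 and 0.052 m and x of short_2_label in the frame of base_short below -0.04 m) or (z of short_2 in the frame of base_short between 0.086 and 0.098 m and x of short_2_label in the frame of base_short above 0.04 m))), for 0.3 s.
2. both count slides stand at the line for the number of totes (((value of joint count_long between 0.042 and 0.048 m and height (world z) of long_2 below -50 m) or value of joint count_long between 0.087 and 0.093 m) and ((value of joint count_short between 0.042 and 0.048 m and height (world z) of short_2 below -50 m) or value of joint count_short between 0.087 and 0.093 m) and velocity of joint each of count_long, count_short below 0.005 m/s), for 0.3 s.
At the end, for the whole second after the job is handed in: every loose tote stacked on the bottom tote of its length (within 7 mm of its axes, 46 mm a level within 6 mm, level, label ends alternating), both pointers within 3 mm of the line for their number of loose totes, all at rest (all of step 1 and all of step 2); the robot touches nothing.
It fails at once if the long count slide overshoots its line by more than 3 mm (the term about long_2 is never true while long_2 is there: without it the first line is the limit, with it the second) ((value of joint count_long above 0.048 m and height (world z) of long_2 below -50 m) or value of joint count_long above 0.093 m).
It fails at once if the short count slide overshoots its line by more than 3 mm (the term about short_2 is never true while short_2 is there: without it the first line is the limit, with it the second) ((value of joint count_short above 0.048 m and height (world z) of short_2 below -50 m) or value of joint count_short above 0.093 m).
It fails at once if a count slide is shoved (faster than 0.15 m/s) instead of tapped (velocity of joint any of count_long, count_short above 0.15 m/s).
It fails at once if the jar or the tape roll is knocked aside by more than 4 cm (distance of any of peg_jar, tape_roll from where it was at the start of the episode above 0.04 m).
Of long_2, short_2 only 1 to 2 are there at a start; the rules pass over those that are not, and their reading is None.
At some moment in a run one of long_2, short_2 may be knocked a few centimetres aside while the robot is not near it.
Once in a run the grip may slacken for a moment while it holds something.
It also fails if it takes over 210 s, if anything falls off the work surface, if the arm or the gripper's body presses on something with over 40 N, if the wrist force passes 120 N, or if a joint passes its speed limit or range.

### The arm

A 6-joint arm with a two-finger parallel gripper is mounted at the origin on a cart in front of the work surface, level with it; the furniture and walls round the work are solid. World frame = base frame: x ahead of the robot, y to its left, z up, the work surface at z = 0. Lengths are in m, angles in rad, forces in N, time in s.
With the tool pointing down it reaches from about 0.35 to 0.975 m from the base axis. Payload 17.4 kg.
Tool frame: the origin (TCP) lies at the very end of the fingers, on their centre line; the grasp point (between the pads) lies 19 mm behind it; y points along the fingers, z is the direction in which the jaws open and shut, and the axes are right-handed (so a half turn about y gives the same grasp; the last joint's range is limited). The gripper opens to 85 mm and grips with 20 to 120 N. Pads are 22 mm wide; open, the fingers measure 114 mm over their backs; the gripper's body (76 mm by 85 mm) begins 54 mm behind the grasp point. The pads swing forward as they close: fully open they stand 13 mm farther back than shut.
Start: joints at [-1.31, 0.116, 1.442, -0, 1.584, -0.038], TCP at [0.199, -0.645, 0.231] pointing down, gripper open.
Joint ranges: [-2.83, 2.83], [-0.83, 2.19], [0.07, 2.5], [-1.14, 4.28], [0.01, 3], [-2.97, 2.97]. Speed limits (rad/s): [1.89, 1.89, 2.22, 3.14, 3.14, 3.14].

### API

Orientations are given as a unit quaternion [w, x, y, z].
In Python, from bench import bot gives the robot as it stands.
- The arm moves only by the tool drive_tool, never from a script. Its argument "deltas" is text: rows parted by semicolons, each of 7 numbers parted by spaces: the opening in per cent of the stroke, from 0 (shut) to 100 (fully open), then the shift along the tool's x, y, z in cm, then the turn, a rotation vector about the tool's x, y, z in rad. In form: fingers x y z ax ay az; .... A call has 1 to 12 rows; each row is the pose to reach, as a shift and turn from the pose commanded when the call began, along the tool's axes at that moment; what a row does not reach only later rows make up. A row lasts 1/10 s, in which the tool goes at most 50 mm and 8.59 degrees, less where a joint would pass 70% of its speed; a pose out of reach is approached as far as the arm can. A call with a gripper value outside its range is refused whole. The fingers move at their own pace and stop on an object; "force" is the grip in N (left out, the last holds). Time passes only in rows, so rows that repeat a pose let the fingers close. It gives the time, the measured TCP pose, the force and the opening at its end, in the units of the state.
- bot.sense(): the state, without advancing time (a new reading comes with each control period).
- bot.read_camera(name): name is "scene" or "top" or "wrist"; returns the picture (384x512x3 uint8, red, green, blue); there is no depth.
- bot.camera_model(name): a dict with "K" (3x3 intrinsics, pixels), "R" (3x3) and "t" (3): a world point X has camera coordinates R X + t. Camera axes: x right, y down, z forward; pixel columns grow to the right and rows downward; lengths in m; the calibration is good to about 2 mm. The wrist camera is an equidistant fisheye: a pixel r from the principal point sees the ray r / f radians off the axis. A picture is of the moment at which its call begins: read the wrist's pose just before it. camera_model takes no time and is no camera call; for the wrist camera it gives the pose at the moment of the call.
- bot.sign_off(): hands the job in, once; it reports no verdict.
The state is a dict: "time": time; "q": joint angles; "joint_velocities": joint speeds; "joint_torque": joint torques, N m; "ee_pos": TCP position; "ee_rot": TCP orientation; "force": force on the tool from outside, world axes, zero at the start; "moment": the same for the moment, N m; "grip_width": finger opening in m.
Only numpy, scipy, OpenCV 4.12 (cv2) and the standard library are available. Lean on these libraries where they do the work, as an engineer would, in place of code of your own. Each camera call takes 0.05 s, during which the arm holds its last target. There are 200 camera calls.

## Working session

There is one attempt and no reset: what is moved stays moved. The work goes in short steps, Python scripts to look and compute and a tool call to move; the robot and the scene stay as the last step left them, time stands still between calls to the robot, and variables do not carry over. Pictures are saved under pics/ and viewed, about 12 in all and at most 16, crops included, and the job is handed in when it is done.

Besides the shell and the picture viewer there is one more tool, called after "Emit:" by a JSON object that holds its "fn" and its "kwargs", one argument or row to a line. drive_tool: Moves the arm, as the interface text tells. Its arguments: {"type":"object","properties":{"deltas":{"type":"string"},"force":{"type":"number"}},"required":["deltas"]}

```bash
mkdir -p pics; ls
cat > h.py <<'E'
from bench import bot
import numpy as np, cv2
from scipy.spatial.transform import Rotation as Rn
def R_tool(s=None):
    s=s or bot.sense(); w,x,y,z=s["ee_rot"]; return Rn.from_quat([x,y,z,w]).as_matrix()
def snap(name,fn=None):
    m=bot.camera_model(name); im=bot.read_camera(name)
    if fn: cv2.imwrite("pics/"+fn,im[:,:,::-1])
    return im,m
def ray(m,name,u,v):
    K,R,t=map(np.array,(m["K"],m["R"],m["t"]))
    x=(u-K[0,2])/K[0,0]; y=(v-K[1,2])/K[1,1]
    if name=="wrist":
        r=np.hypot(x,y); d=np.array([np.sin(r)*x/max(r,1e-9),np.sin(r)*y/max(r,1e-9),np.cos(r)])
    else: d=np.array([x,y,1.])
    return -R.T@t, R.T@d
def onz(m,name,u,v,z):
    c,d=ray(m,name,u,v); return c+d*(z-c[2])/d[2]
def proj(m,name,X):
    K,R,t=map(np.array,(m["K"],m["R"],m["t"])); p=R@np.array(X,float)+t
    if name=="wrist":
        n=np.hypot(p[0],p[1]); th=np.arctan2(n,p[2]); q=p[:2]/max(n,1e-9)*th
    else: q=p[:2]/p[2]
    return K[0,0]*q[0]+K[0,2],K[1,1]*q[1]+K[1,2]
E
python3 - <<'E'
from h import *
a,m=snap("scene","s0.png"); b,m2=snap("top","t0.png"); c,m3=snap("wrist","w0.png")
for k,v in(("scene",m),("top",m2),("wrist",m3)): print(k,np.round(np.array(v["K"]),1).tolist(),"c",np.round(-np.array(v["R"]).T@v["t"],3), "fwd",np.round(np.array(v["R"])[2],2))
s=bot.sense(); print(s); print(R_tool(s).round(3))
cv2.imwrite("pics/t0big.png",cv2.resize(b,(800,600),interpolation=cv2.INTER_CUBIC)[:,:,::-1])
cv2.imwrite("pics/s0big.png",cv2.resize(a,(800,600),interpolation=cv2.INTER_CUBIC)[:,:,::-1])
E
```

```text
pics
scene [[443.6, 0.0, 259.7], [0.0, 443.6, 188.3], [0.0, 0.0, 1.0]] c [-0.903  0.045  0.679] fwd [ 0.92  0.01 -0.4 ]
top [[369.6, 0.0, 257.4], [0.0, 369.6, 191.6], [0.0, 0.0, 1.0]] c [0.433 0.064 1.204] fwd [ 0.1   0.01 -0.99]
wrist [[297.3, 0.0, 259.0], [0.0, 297.3, 190.8], [0.0, 0.0, 1.0]] c [ 0.264 -0.626  0.373] fwd [-0.26 -0.08 -0.96]
{'time': 0.15, 'q': array([-1.30982279e+00,  1.16433635e-01,  1.44213986e+00, -1.94429884e-05,
        1.58399613e+00, -3.78150364e-02]), 'joint_velocities': array([ 4.91658932e-04, -6.34305775e-04, -2.32131750e-03, -9.71115049e-06,
        1.13700805e-03,  6.83314819e-04]), 'joint_torque': array([-4.25414764e-04, -7.32506847e+01, -6.32847548e+01, -3.03184754e-05,
        5.00901617e-03,  7.11694793e-05]), 'ee_pos': array([ 0.1986327 , -0.6449565 ,  0.23067534]), 'ee_rot': array([ 0.10519981, -0.1052904 ,  0.69957304, -0.69888804]), 'force': array([-0.52748846,  0.30555953,  0.96400214]), 'moment': array([ 0.08412717, -0.01219889,  0.037828  ]), 'grip_width': 0.0853710033041885}
[[-0.956 -0.     0.294]
 [-0.294  0.001 -0.956]
 [-0.    -1.    -0.001]]
```

View pics/t0big.png

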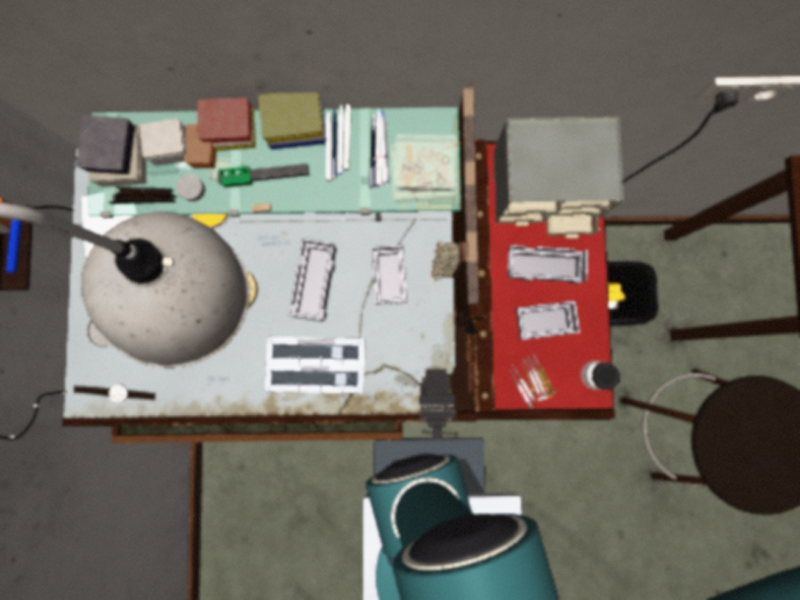

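View pics/s0big.png

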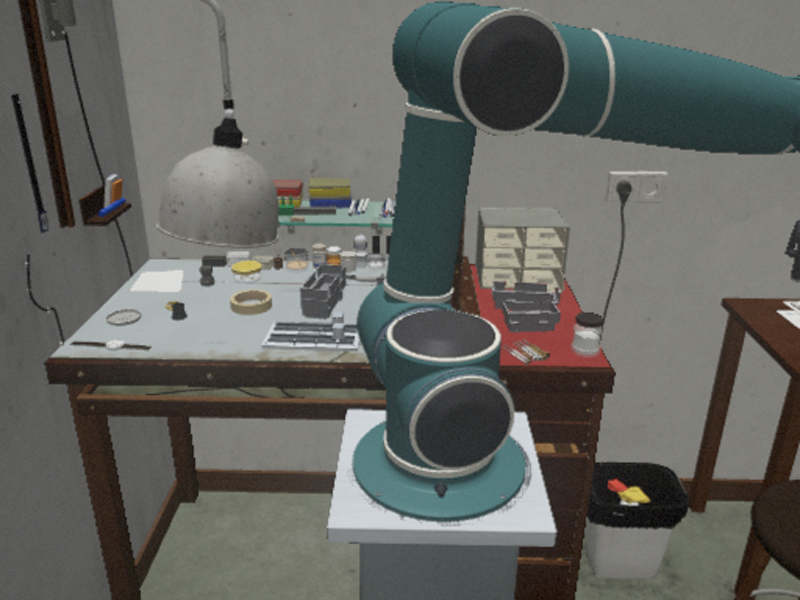

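Top view (800×600 scale): long stack at about (314,280), short one at (390,275), gauge at (315,365), long base at (548,264), short base at (548,320), jar at (600,376), and the panel around x=470. The scene view shows the long stack nested high, the tape roll at (250,300) on the left, and the lamp overhead on the left.

Run:
```python
from h import *
m=bot.camera_model("top")
for n,u,v,z in [("long",314,280,.076),("longTop",318,241,.076),("longBot",308,319,.076),("short",390,275,.076),("shortTop",385,248,.076),("shortBot",397,302,.076),("gTL",267,338,.01),("gTR",365,338,.01),("gBR",363,391,.01),("gBL",264,391,.01),("lugL",337,352,.047),("lugS",341,379,.047),("bL",548,264,.044),("bS",548,320,.044),("bLl",509,264,.044),("bLr",588,264,.044),("jar",600,376,.074),("panelfront",472,303,.28),("thing",437,380,.1),("thing0",437,400,.0),("brush",446,260,.2)]:
    print(n,onz(m,"top",u/1.5625,v/1.5625,z).round(3))
```

```text
long [0.587 0.245 0.076]
longTop [0.665 0.237 0.076]
longBot [0.51  0.256 0.076]
short [0.595 0.095 0.076]
shortTop [0.649 0.104 0.076]
shortBot [0.541 0.081 0.076]
gTL [0.476 0.352 0.01 ]
gTR [0.474 0.149 0.01 ]
gBR [0.365 0.154 0.01 ]
gBL [0.368 0.357 0.01 ]
lugL [0.445 0.203 0.047]
lugS [0.392 0.195 0.047]
bL [ 0.618 -0.225  0.044]
bS [ 0.504 -0.221  0.044]
bLl [ 0.619 -0.146  0.044]
bLr [ 0.617 -0.306  0.044]
jar [ 0.393 -0.31   0.074]
panelfront [ 0.519 -0.042  0.28 ]
thing [0.39  0.007 0.1  ]
thing0 [0.345 0.002 0.   ]
brush [ 0.602 -0.007  0.2  ]
```

Run:
```python
import cv2
b=cv2.imread("pics/t0.png")
c=b[145:260,160:400]
cv2.imwrite("pics/t0c.png",cv2.resize(c,(800,383),interpolation=cv2.INTER_CUBIC))
```

```text
(no output)
```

View pics/t0c.png

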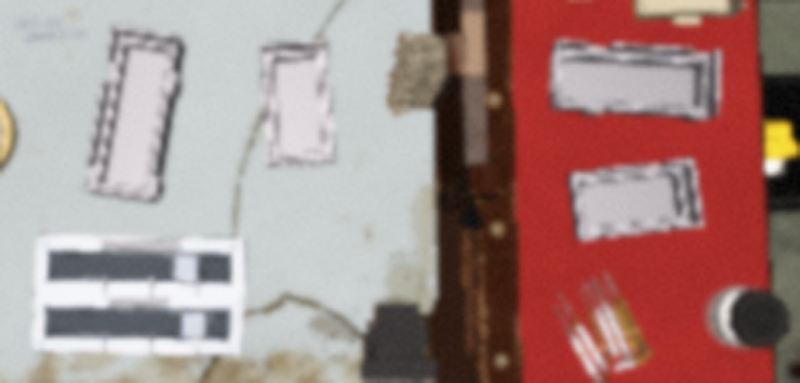

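The two tote lengths are clear on both sides. Both slides' lugs are near the right end of the gauge, so gauge +y is world +y. Next I'll check the lamp, then look from above the totes.

Run:
```python
from h import *
mt=bot.camera_model("top"); ms=bot.camera_model("scene")
def tri(a,b):
    c1,d1=ray(mt,"top",a[0]/1.5625,a[1]/1.5625); c2,d2=ray(ms,"scene",b[0]/1.5625,b[1]/1.5625)
    d1/=np.linalg.norm(d1); d2/=np.linalg.norm(d2)
    s=np.linalg.lstsq(np.c_[d1,-d2],c2-c1,rcond=None)[0]; p,q=c1+s[0]*d1,c2+s[1]*d2; return ((p+q)/2).round(3),np.linalg.norm(p-q).round(3)
print("lamp neck",tri((150,262),(228,135)))
print("lamp right rim",tri((245,285),(279,240)))
print("lamp near/left rim",tri((85,285),(158,235)))
for n,b in (("jar top",((600,376),(588,322))),): print(n,tri(*b))
R=R_tool(); print("tool axes cols x,y,z\n",R.round(3))
# target pose: tool x -> -x? shift to (0.5,-.22,.36)
p=bot.sense()["ee_pos"]
for T in [(0.53,-.22,.34)]: print((R.T@(np.array(T)-p)*100).round(1))
```

```text
lamp neck (array([0.57 , 0.434, 0.399]), np.float64(0.015))
lamp right rim (array([0.566, 0.35 , 0.171]), np.float64(0.007))
lamp near/left rim (array([0.57 , 0.628, 0.18 ]), np.float64(0.019))
jar top (array([ 0.392, -0.316,  0.061]), np.float64(0.003))
tool axes cols x,y,z
 [[-0.956 -0.     0.294]
 [-0.294  0.001 -0.956]
 [-0.    -1.    -0.001]]
[-44.2 -10.9 -30.9]
```

Emit:
{"fn": "drive_tool", "kwargs": {
  "deltas": "100 0 -8 0 0 0 0;100 -42 -11 -28 0 0 0;100 -42 -11 -28 0 0 0;100 -42 -11 -28 0 0 0;100 -42 -11 -28 0 0 0;100 -42 -11 -28 0 0 0;100 -42 -11 -28 0 0 0;100 -42 -11 -28 0 0 0;100 -42 -11 -28 0 0 0;100 -42 -11 -28 0 0 0;100 -42 -11 -28 0 0 0;100 -42 -11 -28 0 0 0"
}}

```text
time: 1.35
ee_pos: [0.52, -0.2503, 0.3417]
ee_rot: [0.107, -0.106, 0.699, -0.699]
force: [-0.2, -0.2, 0.2]
grip_width: 0.0855
```

Run:
```python
from h import *
s=bot.sense(); print(s["ee_pos"].round(4),s["q"].round(3),R_tool(s).round(3).tolist())
im,m=snap("wrist","w1.png"); import pickle; pickle.dump(m,open("pics/w1.pkl","wb"))
cv2.imwrite("pics/w1b.png",cv2.resize(im,(800,600),interpolation=cv2.INTER_CUBIC)[:,:,::-1])
```

```text
[ 0.52   -0.2503  0.3417] [-4.930e-01 -1.050e-01  1.487e+00  1.000e-03  1.759e+00  7.750e-01] [[-0.955, 0.001, 0.298], [-0.298, 0.001, -0.955], [-0.001, -1.0, -0.0]]
```

View pics/w1b.png

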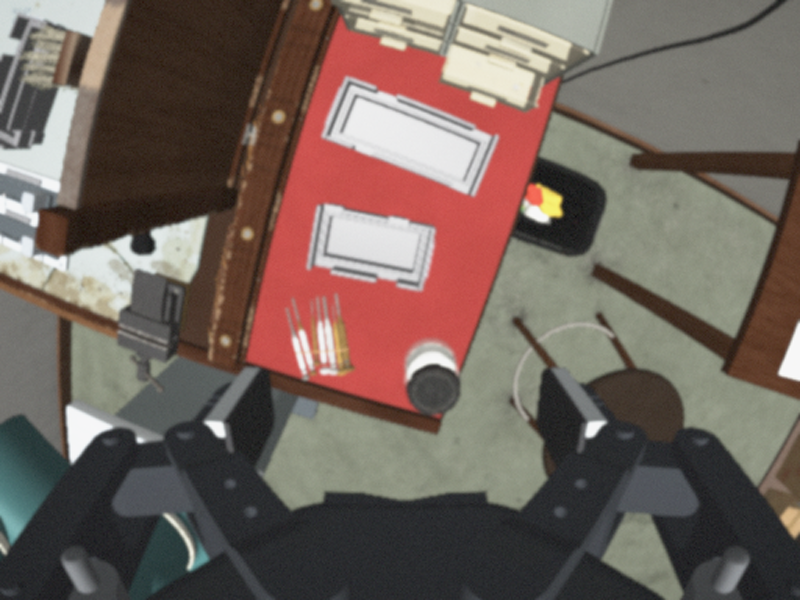

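Run:
```python
import cv2,numpy as np
b=cv2.imread("pics/w1.png")
a=cv2.resize(b[45:130,200:325],(800,544),interpolation=cv2.INTER_CUBIC)
cv2.imwrite("pics/w1L.png",cv2.resize(b[45:190,190:325],(559,600),interpolation=cv2.INTER_CUBIC))
```

```text
(no output)
```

View pics/w1L.png

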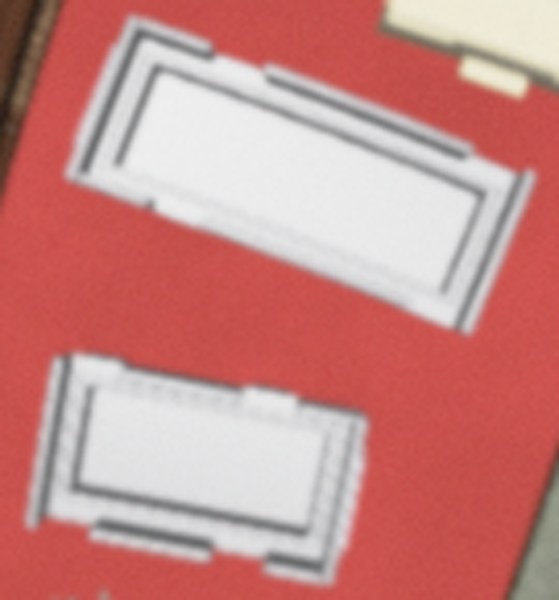

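The crop shows rim notches. On the long base one is about a quarter of the way from the left (world +y) end and the other is at the right end. The short base is the reverse: one at the left end, one about a quarter from the right. I'll measure the base poses by ray-cast contours.

```bash
cat >> h.py <<'E'
def rects(mask,m,name,z,amin=600):
    out=[]
    for c in cv2.findContours(mask.astype(np.uint8),cv2.RETR_EXTERNAL,cv2.CHAIN_APPROX_NONE)[0]:
        if cv2.contourArea(c)<amin: continue
        P=np.array([onz(m,name,u,v,z)[:2] for u,v in c[:,0]])*1000
        (cx,cy),(w,h),a=cv2.minAreaRect(P.astype(np.float32))
        if w<h: w,h,a=h,w,a+90
        out.append((round(cx/1000,4),round(cy/1000,4),round(w,1),round(h,1),round((a+90)%180-90,2)))
    return out
E
python3 - <<'E'
from h import *
import pickle
m=pickle.load(open("pics/w1.pkl","rb")); b=cv2.imread("pics/w1.png"); hsv=cv2.cvtColor(b,cv2.COLOR_BGR2HSV)
red=((hsv[...,1]>95)&((hsv[...,0]<12)|(hsv[...,0]>168))&(hsv[...,2]>60))
mask=np.zeros(red.shape,np.uint8); mask[40:192,190:330]=~red[40:192,190:330]
mask=cv2.morphologyEx(mask,cv2.MORPH_CLOSE,np.ones((7,7)))
for r in rects(mask,m,"wrist",.044): print(r)
for n,p in dict(LTL=(133,17),LTR=(533,175),LBR=(470,332),LBL=(68,180),STL=(60,353),STR=(366,415),SBR=(332,582),SBL=(30,527)).items():
    print(n,onz(m,"wrist",p[0]/4.14+190,p[1]/4.14+45,.044)[:2].round(4))
E
```

```text
(0.508, -0.2203, 119.4, 68.8, -84.05)
(0.6214, -0.2235, 158.7, 66.4, 85.76)
(0.6905, -0.2697, 70.4, 44.0, -72.99)
LTL [ 0.658  -0.1512]
LTR [ 0.6463 -0.3038]
LBR [ 0.5848 -0.2999]
LBL [ 0.5947 -0.1466]
STL [ 0.5338 -0.1616]
STR [ 0.5445 -0.2736]
SBR [ 0.4818 -0.281 ]
SBL [ 0.4686 -0.1679]
```

Emit:
{"fn": "drive_tool", "kwargs": {
  "deltas": "100 0 -4 0 0 0 0;100 -13.5 -4 -39.8 0 0.3 0;100 -13.5 -4 -39.8 0 0.3 0;100 -13.5 -4 -39.8 0 0.3 0;100 -13.5 -4 -39.8 0 0.3 0;100 -13.5 -4 -39.8 0 0.3 0;100 -13.5 -4 -39.8 0 0.3 0;100 -13.5 -4 -39.8 0 0.3 0;100 -13.5 -4 -39.8 0 0.3 0;100 -13.5 -4 -39.8 0 0.3 0;100 -13.5 -4 -39.8 0 0.3 0"
}}

```text
time: 2.5
ee_pos: [0.5294, 0.168, 0.3805]
ee_rot: [-0.0, 0.001, -0.707, 0.707]
force: [1.0, -0.6, 0.4]
grip_width: 0.0858
```

Run:
```python
from h import *
s=bot.sense(); print(s["ee_pos"].round(4),s["q"].round(3),R_tool(s).round(3).tolist())
im,m=snap("wrist","w2.png"); import pickle; pickle.dump(m,open("pics/w2.pkl","wb"))
cv2.imwrite("pics/w2b.png",cv2.resize(im[:300,80:460],(760,600),interpolation=cv2.INTER_CUBIC)[:,:,::-1])
```

```text
[0.5294 0.168  0.3805] [ 0.261 -0.143  1.459  0.     1.827  1.831] [[-1.0, -0.001, 0.001], [-0.001, -0.0, -1.0], [0.001, -1.0, 0.0]]
```

View pics/w2b.png

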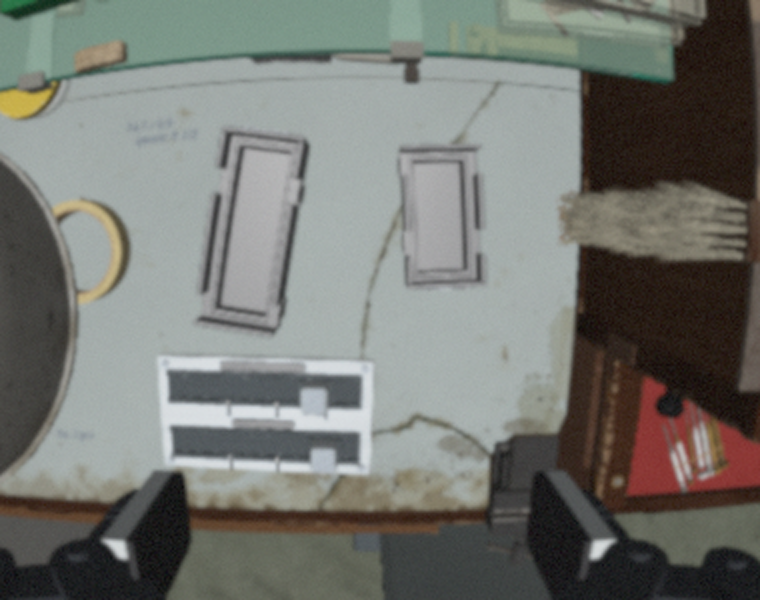

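The long loose totes have their quarter-notch end far (+x) and their corner-notch end near. The short ones have the corner notch far and the quarter notch near. The lines left of each lug are visible at about (228,405), (276,405) and (231,460), (278,460). I'll measure the poses and whether each stack holds one or two.

Run:
```python
from h import *
import pickle
m=pickle.load(open("pics/w2.pkl","rb"))
for n,q,L in (("long",[(227,128),(308,141),(277,332),(198,322)],156),("short",[(400,149),(481,148),(485,285),(407,288)],116)):
  for z in (.05,.076):
    P=np.array([onz(m,"wrist",80+u/2,v/2,z)[:2] for u,v in q]); e=np.roll(P,-1,0)-P
    ax=(P[0]+P[1]-P[2]-P[3])/2
    print(n,z,"c",P.mean(0).round(4),"sides",(np.linalg.norm(e,axis=1)*1000).round(1),"ang",np.degrees(np.arctan2(ax[1],ax[0])).round(1))
mt=bot.camera_model("top")
im=cv2.imread("pics/t0.png")
for z in(.05,.076): print("top short",onz(mt,"top",390.5/1.5625,275/1.5625,z)[:2].round(4),"long",onz(mt,"top",314/1.5625,280/1.5625,z)[:2].round(4))
for n,u,v,z in [("Llug",313,402,.047),("Slug",322,460,.047),("L?",228,408,.016),("L?",276,408,.016),("S?",231,463,.016),("S?",278,463,.016),("gTL",158,356,.01),("gTR",374,361,.01),("gBR",370,473,.01),("gBL",164,473,.01)]: print(n,onz(m,"wrist",80+u/2,v/2,z).round(4))
```

```text
long 0.05 c [0.5901 0.2527] sides [ 66.2 155.9  66.8 160.3] ang -9.9
long 0.076 c [0.5906 0.248 ] sides [ 62.5 147.3  63.1 151.5] ang -9.9
short 0.05 c [0.6011 0.0994] sides [ 64.6 111.1  63.6 111.4] ang 3.1
short 0.076 c [0.6009 0.1031] sides [ 61.1 105.   60.2 105.3] ang 3.1
top short [0.5986 0.0943] long [0.5903 0.2488]
top short [0.5948 0.0936] long [0.5867 0.2446]
Llug [0.4473 0.2049 0.047 ]
Slug [0.3944 0.1983 0.047 ]
L? [0.4313 0.2855 0.016 ]
L? [0.4316 0.2411 0.016 ]
S? [0.3767 0.2865 0.016 ]
S? [0.3776 0.2415 0.016 ]
gTL [0.4789 0.3512 0.01  ]
gTR [0.4739 0.1529 0.01  ]
gBR [0.3654 0.1556 0.01  ]
gBL [0.3614 0.3571 0.01  ]
```

Run:
```python
from h import *
im,m=snap("scene","s1.png")
for n,X in dict(longnear=(.51,.262),shortnear=(.543,.095),longc=(.59,.25),shortc=(.6,.097)).items():
    print(n,[tuple(np.round(proj(m,"scene",(*X,z)),1)) for z in (0,.05,.076)])
cv2.imwrite("pics/s1b.png",cv2.resize(im[165:220,150:290],(800,314),interpolation=cv2.INTER_CUBIC)[:,:,::-1])
```

```text
longnear [(np.float64(202.5), np.float64(204.7)), (np.float64(202.0), np.float64(191.8)), (np.float64(201.6), np.float64(185.0))]
shortnear [(np.float64(250.1), np.float64(201.5)), (np.float64(250.1), np.float64(188.8)), (np.float64(250.1), np.float64(182.0))]
longc [(np.float64(208.7), np.float64(195.5)), (np.float64(208.2), np.float64(183.0)), (np.float64(207.9), np.float64(176.4))]
shortc [(np.float64(250.1), np.float64(195.0)), (np.float64(250.1), np.float64(182.6)), (np.float64(250.1), np.float64(176.0))]
```

View pics/s1b.png

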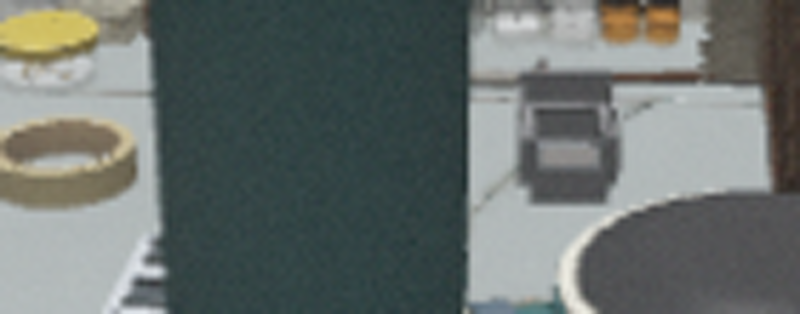

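The scene crop shows a single short tote: its near rim top is at crop row ~135, which matches z=0.05. Its label holder is on the near end, which is the quarter-notch end. So the long stack must be two, and short_2 is absent. I'll turn the hand half round so the last joint stays in range and go above the long stack.

Emit:
{"fn": "drive_tool", "kwargs": {
  "deltas": "100 -6 2 -7.5 0 -1.5 0;100 -6 2 -7.5 0 -1.5 0;100 -6 2 -7.5 0 -1.5 0;100 -6 2 -7.5 0 -1.5 0;100 -6 2 -7.5 0 -1.5 0;100 -6 2 -7.5 0 -1.5 0;100 -6 2 -7.5 0 -1.5 0;100 -6 2 -7.5 0 -1.5 0;100 -6 2 -7.5 0 -1.5 0;100 -6 2 -7.5 0 -1.5 0"
}}

```text
time: 3.6
ee_pos: [0.5901, 0.239, 0.3613]
ee_rot: [-0.483, 0.483, -0.517, 0.517]
force: [-0.2, -0.5, 0.3]
grip_width: 0.0854
```

Emit:
{"fn": "drive_tool", "kwargs": {
  "deltas": "100 0 14 0 0 -1.49 0;100 0 14 0 0 -1.49 0;100 0 14 0 0 -1.49 0;100 0 14 0 0 -1.49 0;100 0 14 0 0 -1.49 0;100 0 14 0 0 -1.49 0;100 0 14 0 0 -1.49 0;100 0 14 0 0 -1.49 0;100 0 14 0 0 -1.49 0;100 0 14 0 0 -1.49 0"
}}

```text
time: 4.6
ee_pos: [0.5902, 0.2389, 0.2214]
ee_rot: [-0.705, 0.705, -0.053, 0.053]
force: [0.3, -0.5, -0.6]
grip_width: 0.0851
```

Run:
```python
from h import *
s=bot.sense(); print(s["ee_pos"].round(4),s["q"].round(3),R_tool(s).round(3).tolist())
im,m=snap("wrist","w3.png"); import pickle; pickle.dump(m,open("pics/w3.pkl","wb"))
cv2.imwrite("pics/w3b.png",cv2.resize(im,(800,600),interpolation=cv2.INTER_CUBIC)[:,:,::-1])
```

```text
[0.5902 0.2389 0.2214] [ 0.345  0.036  1.542 -0.     1.563 -1.077] [[0.989, 0.0, 0.148], [-0.148, -0.0, 0.989], [0.0, -1.0, -0.0]]
```

View pics/w3b.png

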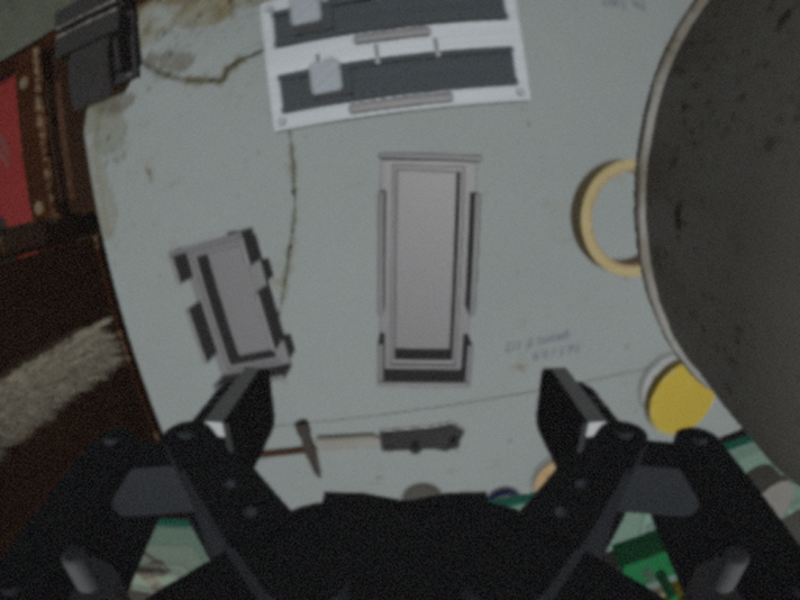

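Close view of the long stack: rim corners at about (380,155), (481,155), (467,383) and (379,382). The tape roll is clear at (610,220).

Run:
```python
from h import *
import pickle
m=pickle.load(open("pics/w3.pkl","rb")); s=bot.sense(); R=R_tool(s)
f=1.5625
for n,q,zz in (("long",[(380,155),(481,155),(467,383),(378,382)],(.05,.076)),("short",[(171,248),(254,229),(292,370),(212,382)],(.05,.076))):
  for z in zz:
    P=np.array([onz(m,"wrist",u/f,v/f,z)[:2] for u,v in q]); e=np.roll(P,-1,0)-P
    ax=(P[2]+P[3]-P[0]-P[1])/2; c=P.mean(0); a=np.arctan2(ax[1],ax[0])
    d=R.T@(np.array([*c,z])-s["ee_pos"])*100
    print(n,z,"c",c.round(4),"sides",(np.linalg.norm(e,axis=1)*1000).round(1),"ang",np.degrees(a).round(1),"toolshift cm",d.round(2),"tool x ang",np.degrees(np.arctan2(R[1,0],R[0,0])).round(1))
```

```text
long 0.05 c [0.5957 0.2533] sides [ 67.7 166.1  66.9 164.2] ang -9.8 toolshift cm [ 0.35 17.14  1.49] tool x ang -8.0
long 0.076 c [0.5897 0.2529] sides [ 62.1 152.4  61.3 150.6] ang -9.8 toolshift cm [-0.24 14.54  1.37] tool x ang -8.0
short 0.05 c [0.6    0.1059] sides [ 69.5 108.7  69.7 110.2] ang 2.5 toolshift cm [  2.83  17.14 -13.04] tool x ang -8.0
short 0.076 c [0.5937 0.1177] sides [ 63.7  99.7  63.9 101.1] ang 2.5 toolshift cm [  2.04  14.54 -11.96] tool x ang -8.0
```

Emit:
{"fn": "drive_tool", "kwargs": {
  "deltas": "100 -0.2 8 1.4 0 0.03 0;100 -0.2 8 1.4 0 0.03 0;100 -0.2 15 1.4 0 0.03 0;100 -0.2 15 1.4 0 0.03 0;100 -0.2 17.3 1.4 0 0.03 0;100 -0.2 17.3 1.4 0 0.03 0;65 -0.2 17.3 1.4 0 0.03 0;65 -0.2 17.3 1.4 0 0.03 0;65 -0.2 17.3 1.4 0 0.03 0;65 -0.2 17.3 1.4 0 0.03 0",
  "force": 45
}}

```text
time: 5.65
ee_pos: [0.5907, 0.2552, 0.0503]
ee_rot: [0.704, -0.704, 0.064, -0.066]
force: [1.0, -3.5, 8.2]
grip_width: 0.0629
```

Emit:
{"fn": "drive_tool", "kwargs": {
  "deltas": "65 0 0 0 0 0 0;65 0 -3 0 0 0 0;65 0 -8 0 0 0 0;65 0 -13 0 0 0 0;65 0 -13 0 0 0 0"
}}

```text
time: 6.15
ee_pos: [0.5919, 0.2561, 0.1872]
ee_rot: [0.706, -0.702, 0.061, -0.068]
force: [0.4, 0.2, -1.4]
grip_width: 0.0631
```

Run:
```python
from h import *
s=bot.sense(); print(s["ee_pos"].round(4),s["grip_width"],s["force"])
im,m=snap("wrist","w4.png"); im2,_=snap("scene")
cv2.imwrite("pics/w4b.png",np.hstack([cv2.resize(im,(400,300)),cv2.resize(im2[130:280,150:350],(400,300))])[:,:,::-1])
```

```text
[0.5919 0.2561 0.1872] 0.06314784533155592 [ 0.41811379  0.21157224 -1.36969003]
```

View pics/w4b.png

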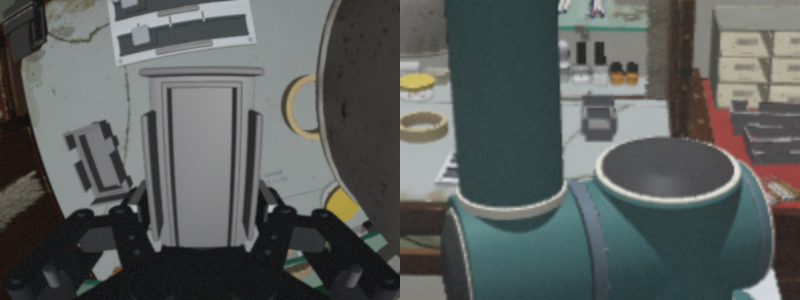

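Long_2 is held: its near-end rim is at half-scale row ~70, and it weighs about one tote. I'll find its offset along the tool numerically from the near-end edge.

Run:
```python
from h import *
im=cv2.imread("pics/w4.png"); g=cv2.cvtColor(im,cv2.COLOR_BGR2GRAY).astype(float)
for u in (195,255,320): print(u,[int(x) for x in g[78:110,u-3:u+4].mean(1)])
print([int(x) for x in g[88:92,165:190].mean(0)],[int(x) for x in g[88:92,325:350].mean(0)])
m=bot.camera_model("wrist"); s=bot.sense(); R=R_tool(s)
for v in (84,86,88,90,92):
  for z in (.213,):
    print(v,[(R.T@(onz(m,"wrist",u,v,z)-s["ee_pos"])*1000).round(1) for u in (180,338)])
```

```text
195 [144, 146, 147, 146, 147, 147, 147, 142, 128, 112, 109, 116, 123, 124, 122, 118, 111, 95, 76, 61, 71, 101, 122, 130, 131, 131, 132, 132, 132, 131, 131, 131]
255 [145, 146, 144, 145, 145, 144, 132, 109, 106, 116, 126, 130, 133, 128, 116, 99, 77, 60, 78, 116, 143, 153, 153, 153, 151, 138, 121, 123, 135, 141, 141, 137]
320 [145, 146, 145, 146, 146, 144, 140, 126, 111, 110, 118, 128, 133, 137, 134, 123, 102, 76, 60, 79, 114, 138, 145, 146, 147, 147, 146, 146, 146, 145, 146, 146]
[148, 147, 148, 147, 145, 145, 146, 146, 145, 147, 146, 146, 141, 128, 118, 116, 115, 115, 113, 114, 114, 114, 114, 115, 116] [127, 127, 127, 128, 127, 128, 126, 128, 125, 124, 123, 120, 123, 133, 142, 144, 145, 145, 144, 143, 144, 144, 144, 144, 145]
84 [array([-77.7, -33.3, -29.7]), array([-77.7, -33.2,  28.8])]
86 [array([-76.9, -33.3, -29.7]), array([-77. , -33.2,  28.8])]
88 [array([-76.1, -33.3, -29.7]), array([-76.2, -33.2,  28.8])]
90 [array([-75.4, -33.3, -29.7]), array([-75.5, -33.2,  28.8])]
92 [array([-74.6, -33.3, -29.7]), array([-74.7, -33.2,  28.8])]
```

Run:
```python
from h import *
m=bot.camera_model("wrist"); s=bot.sense(); R=R_tool(s); print(s["ee_pos"],s["grip_width"],s["time"])
for z in (.2,.204,.2055):
    print(z,[(R.T@(onz(m,"wrist",u,v,z)-s["ee_pos"])*1000).round(1) for u,v in ((178.5,87),(338,86.5),(255,85))])
print(R.round(3))
```

```text
[0.59013901 0.25546073 0.17996781] 0.06292181971995953 6.25
0.2 [array([-77.7, -20.3, -33.8]), array([-77.9, -20.2,  32.2]), array([-77.5, -20.2,  -2.1])]
0.204 [array([-77.3, -24.3, -32.7]), array([-77.6, -24.2,  31.2]), array([-77.2, -24.2,  -2. ])]
0.2055 [array([-77.2, -25.8, -32.3]), array([-77.4, -25.7,  30.8]), array([-77. , -25.7,  -2. ])]
[[ 0.983  0.003  0.182]
 [-0.182  0.001  0.983]
 [ 0.002 -1.     0.002]]
```

Run:
```python
from h import *
b=cv2.imread("pics/t0.png"); hsv=cv2.cvtColor(b,cv2.COLOR_BGR2HSV); m=bot.camera_model("top")
red=((hsv[...,1]>95)&((hsv[...,0]<12)|(hsv[...,0]>168))&(hsv[...,2]>60))
mask=np.zeros(red.shape,np.uint8); mask[150:222,318:384]=~red[150:222,318:384]
mask=cv2.morphologyEx(mask,cv2.MORPH_CLOSE,np.ones((5,5)))
print(rects(mask,m,"top",.044,100))
c=b[118:165,350]; print([tuple(x) for x in c.tolist()][::1])
for v in (225,231,237): print(v,onz(m,"top",350,v/1.5625,-.006).round(3),onz(m,"top",350,v/1.5625,.05).round(3))
```

```text
[(0.5056, -0.2205, 120.6, 66.0, -83.55), (0.6193, -0.2241, 161.6, 69.7, 87.12)]
[(137, 148, 147), (135, 145, 146), (134, 145, 144), (135, 144, 143), (134, 143, 145), (133, 144, 144), (133, 145, 146), (134, 144, 144), (134, 142, 142), (131, 143, 144), (140, 158, 164), (165, 192, 202), (180, 210, 222), (185, 213, 227), (180, 210, 222), (172, 200, 213), (151, 177, 192), (120, 143, 155), (87, 106, 116), (80, 96, 105), (88, 106, 115), (91, 109, 119), (102, 121, 132), (106, 128, 146), (100, 122, 153), (92, 115, 153), (93, 115, 159), (90, 115, 158), (89, 113, 157), (89, 113, 158), (81, 104, 156), (64, 82, 150), (51, 68, 149), (46, 57, 162), (43, 48, 170), (41, 44, 172), (43, 44, 172), (39, 44, 170), (47, 48, 171), (72, 72, 170), (98, 97, 155), (98, 95, 120), (120, 115, 124), (157, 153, 159), (153, 150, 155), (122, 119, 122), (133, 131, 134)]
225 [ 0.71  -0.238 -0.006] [ 0.697 -0.224  0.05 ]
231 [ 0.697 -0.238 -0.006] [ 0.685 -0.224  0.05 ]
237 [ 0.684 -0.237 -0.006] [ 0.672 -0.223  0.05 ]
```

Run:
```python
from h import *
mt=bot.camera_model("top"); ms=bot.camera_model("scene")
for vs in (142,144,147):
  for z in np.arange(.1,.4,.02):
    p=onz(mt,"top",247,135,z); u,v=proj(ms,"scene",p)
    if abs(v-vs)<2: print(vs,z.round(2),p.round(3),round(u),round(v,1))
```

```text
142 0.18 [0.697 0.098 0.18 ] 251 140.7
144 0.16 [0.702 0.099 0.16 ] 251 145.4
147 0.16 [0.702 0.099 0.16 ] 251 145.4
```

Emit:
{"fn": "drive_tool", "kwargs": {
  "deltas": "65 0 -5 0 0 0 0;65 0 -10 0 0 0 0;65 0 -15 0 0 0 0;65 0 -20 -3 0 0.1 0;65 2 -20 -7 0 0.2 0;65 4 -20 -11 0 0.3 0;65 6 -20 -15 0 0.45 0;65 6 -20 -19 0 0.6 0;65 6 -20 -23 0 0.75 0;65 6 -20 -23 0 0.75 0"
}}

```text
time: 7.25
ee_pos: [0.6064, 0.0144, 0.3767]
ee_rot: [-0.629, 0.631, -0.321, 0.32]
force: [0.6, 0.4, -2.8]
grip_width: 0.0632
```

```bash
cat > go.py <<'E'
from h import *
import sys
# go.py X Y Z ANG(tool x deg): shift and turn in tool axes
X,Y,Z,A=map(float,sys.argv[1:5]); s=bot.sense(); R=R_tool(s); p=s["ee_pos"]
a=np.radians(A); T=np.array([[np.cos(a),0,-np.sin(a)],[np.sin(a),0,np.cos(a)],[0,-1,0]])
rv=Rn.from_matrix(R.T@T).as_rotvec()
print("ee",p.round(4),"tool ang",np.degrees(np.arctan2(R[1,0],R[0,0])).round(1),"q6",s["q"][5].round(2),"w",s["grip_width"].round(4),"F",s["force"].round(1),"t",round(s["time"],2))
print("shift cm",(R.T@(np.array([X,Y,Z])-p)*100).round(2),"turn",rv.round(3))
E
python3 go.py .6217 -.2233 .38 -94.1
```

```text
Traceback (most recent call last):
  File "go.py", line 7, in <module>
    print("ee",p.round(4),"tool ang",np.degrees(np.arctan2(R[1,0],R[0,0])).round(1),"q6",s["q"][5].round(2),"w",s["grip_width"].round(4),"F",s["force"].round(1),"t",round(s["time"],2))
                                                                                                                ^^^^^^^^^^^^^^^^^^^^^
AttributeError: 'float' object has no attribute 'round'
```

```bash
sed -i 's/s\["grip_width"\].round(4)/round(float(s["grip_width"]),4)/' go.py; python3 go.py .6217 -.2233 .38 -94.1
```

```text
ee [0.6064 0.0144 0.3767] tool ang -54.0 q6 -0.65 w 0.0632 F [ 0.6  0.4 -2.8] t 7.25
shift cm [ 20.13  -0.32 -12.74] turn [0.002 0.7   0.   ]
```

Emit:
{"fn": "drive_tool", "kwargs": {
  "deltas": "65 20.1 -0.5 -12.7 0 0.7 0;65 20.1 -0.5 -12.7 0 0.7 0;65 20.1 -0.5 -12.7 0 0.7 0;65 20.1 -0.5 -12.7 0 0.7 0;65 20.1 -0.5 -12.7 0 0.7 0;65 20.1 -0.5 -12.7 0 0.7 0;65 20.1 -0.5 -12.7 0 0.7 0;65 20.1 -0.5 -12.7 0 0.7 0;65 20.1 -0.5 -12.7 0 0.7 0"
}}

```text
time: 8.15
ee_pos: [0.6248, -0.2176, 0.3832]
ee_rot: [0.485, -0.485, 0.515, -0.515]
force: [-0.3, 0.3, -1.7]
grip_width: 0.0636
```

```bash
python3 - <<'E'
from h import *
im,m=snap("wrist","w5.png"); im2,_=snap("top","t5.png")
cv2.imwrite("pics/w5b.png",np.hstack([cv2.resize(im,(400,300)),cv2.resize(im2[130:280,180:380],(400,300))])[:,:,::-1])
E
python3 go.py .6217 -.2233 .14 -94.1
```

```text
ee [ 0.6248 -0.2178  0.3835] tool ang -93.4 q6 -0.31 w 0.0632 F [ 0.2 -0.7 -1.6] t 8.25
shift cm [ 0.57 24.35 -0.28] turn [-0.     0.011  0.   ]
```

View pics/w5b.png

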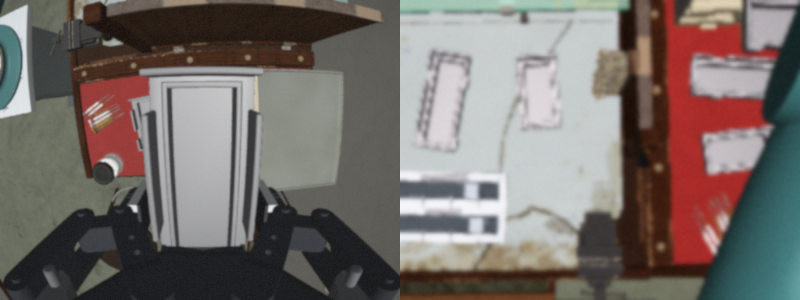

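One tote is held and long_1 is still on the bench, undisturbed. Descending.

Emit:
{"fn": "drive_tool", "kwargs": {
  "deltas": "65 0.6 5 -0.3 0 0.011 0;65 0.6 10 -0.3 0 0.011 0;65 0.6 15 -0.3 0 0.011 0;65 0.6 20 -0.3 0 0.011 0;65 0.6 24 -0.3 0 0.011 0;65 0.6 27.5 -0.3 0 0.011 0;65 0.6 29 -0.3 0 0.011 0;65 0.6 29 -0.3 0 0.011 0;65 0.6 29 -0.3 0 0.011 0"
}}

```text
time: 9.15
ee_pos: [0.622, -0.2247, 0.0953]
ee_rot: [-0.482, 0.481, -0.517, 0.518]
force: [-0.4, -0.3, -1.4]
grip_width: 0.063
```

```bash
python3 - <<'E'
from h import *
s=bot.sense(); R=R_tool(s)
im,m=snap("wrist","w6.png"); im2,_=snap("top","t6.png")
g=cv2.cvtColor(im,cv2.COLOR_RGB2GRAY).astype(float)
z=s["ee_pos"][2]+.025
for u in (195,255,320):
    col=g[70:115,u-3:u+4].mean(1); v=70+np.argmin(np.diff(col)[:25]); print(u,v,(R.T@(onz(m,"wrist",u,v+.5,z)-s["ee_pos"])*1000).round(1))
cv2.imwrite("pics/w6b.png",cv2.resize(im[:230,100:420],(800,575),interpolation=cv2.INTER_CUBIC)[:,:,::-1])
E
python3 go.py .6217 -.2233 .065 -94.1
```

```text
195 94 [-73.9 -25.1 -24.7]
255 93 [-73.8 -25.   -1. ]
320 94 [-73.9 -25.   24.6]
ee [ 0.6223 -0.225   0.0959] tool ang -94.2 q6 -0.31 w 0.0629 F [-0.3  0.4 -2.4] t 9.25
shift cm [-0.17  3.09 -0.08] turn [-0.003 -0.001  0.001]
```

View pics/w6b.png

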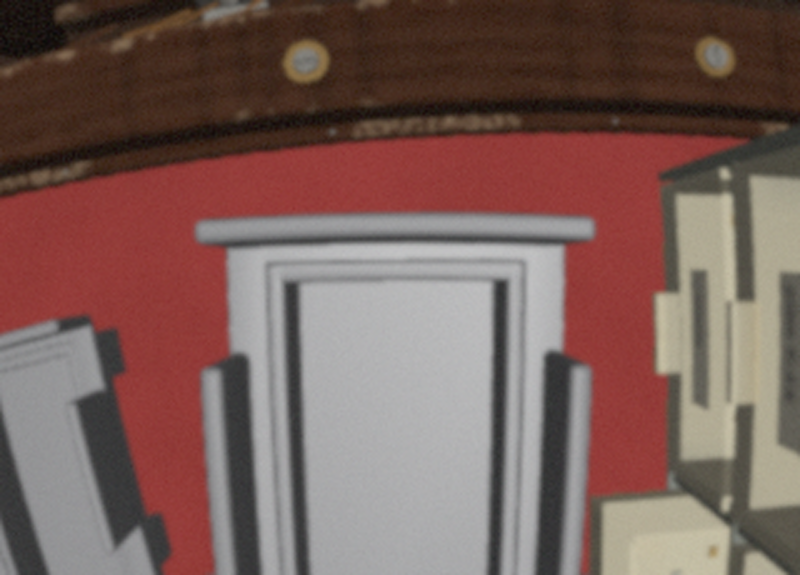

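The tote end is unchanged at crop row ~213 (no slip), and the base is hidden squarely beneath it. Lowering to contact.

Emit:
{"fn": "drive_tool", "kwargs": {
  "deltas": "65 -0.2 1.5 -0.1 0 0 0;65 -0.2 2.5 -0.1 0 0 0;65 -0.2 2.9 -0.1 0 0 0;65 -0.2 3.1 -0.1 0 0 0;65 -0.2 3.2 -0.1 0 0 0;65 -0.2 3.2 -0.1 0 0 0"
}}

```text
time: 9.85
ee_pos: [0.6202, -0.2224, 0.0641]
ee_rot: [0.481, -0.482, 0.518, -0.518]
force: [-20.0, 9.6, 32.6]
grip_width: 0.063
```

```bash
python3 go.py .6217 -.2233 .065 -94.1
```

```text
ee [ 0.6202 -0.2224  0.0641] tool ang -94.2 q6 -0.31 w 0.063 F [-20.    9.6  32.6] t 9.85
shift cm [ 0.08 -0.09  0.16] turn [ 0.    -0.001 -0.   ]
```

Emit:
{"fn": "drive_tool", "kwargs": {
  "deltas": "65 -0.1 -0.1 -0.2 0 0 0;65 -0.1 -0.1 -0.2 0 0 0;65 -0.1 -0.1 -0.2 0 0 0"
}}

```text
time: 10.15
ee_pos: [0.6194, -0.222, 0.0642]
ee_rot: [-0.482, 0.481, -0.517, 0.519]
force: [-0.8, -0.4, 15.3]
grip_width: 0.063
```

```bash
python3 go.py .6217 -.2233 .065 -94.1
```

```text
ee [ 0.6194 -0.222   0.0642] tool ang -94.2 q6 -0.31 w 0.063 F [-0.8 -0.4 15.3] t 10.15
shift cm [ 0.12 -0.08  0.24] turn [-0.003 -0.001  0.001]
```

Emit:
{"fn": "drive_tool", "kwargs": {
  "deltas": "90 0 -0.1 0 0 0 0;90 0 -0.1 0 0 0 0;90 0 -0.1 0 0 0 0;90 0 -2 0 0 0 0;90 0 -6 0 0 0 0;100 0 -11 0 0 0 0;100 0 -16 0 0 0 0;100 0 -21 0 0 0 0;100 0 -26 0 0 0 0;100 0 -31 0 0 0 0;100 0 -31 0 0 0 0"
}}

```text
time: 11.25
ee_pos: [0.6191, -0.2217, 0.3802]
ee_rot: [-0.483, 0.48, -0.515, 0.521]
force: [-0.3, -0.7, 0.4]
grip_width: 0.0851
```

```bash
python3 - <<'E'
from h import *
im,m=snap("wrist","w7.png"); import pickle; pickle.dump(m,open("pics/w7.pkl","wb"))
im2,mt=snap("top","t7.png")
cv2.imwrite("pics/w7b.png",np.vstack([cv2.resize(im[20:220,60:460],(800,400)),cv2.resize(im2[130:230,180:380],(400,200)).repeat(1,0) if 0 else np.hstack([cv2.resize(im2[130:230,180:380],(400,200)),cv2.resize(im2[150:225,310:390],(400,200))])])[:,:,::-1])
E
python3 go.py .589 .253 .38 170.2
```

```text
ee [ 0.6187 -0.2216  0.3732] tool ang -94.2 q6 -0.31 w 0.0852 F [-0.1 -1.  -0.1] t 11.35
shift cm [-47.11  -0.72  -6.43] turn [-2.000e-03  1.669e+00 -1.000e-03]
```

View pics/w7b.png

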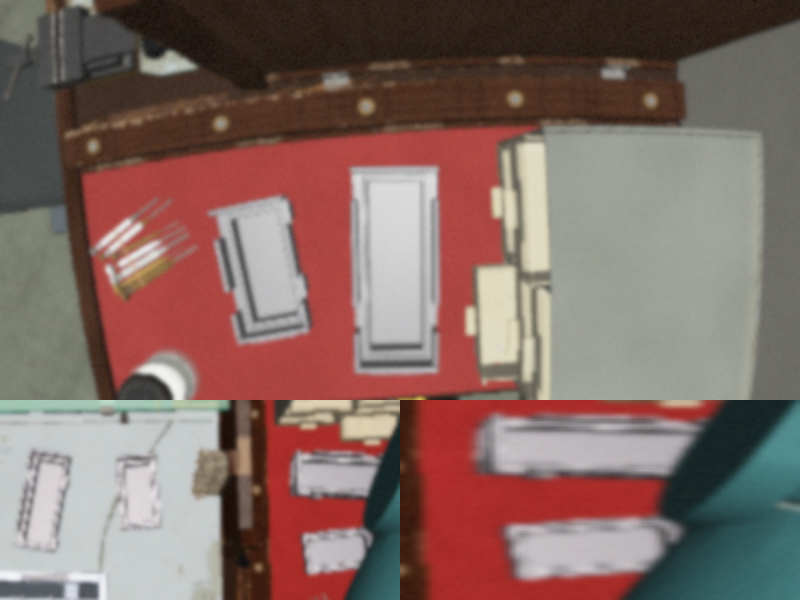

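Long_2 stands on the long base, squarely aligned in the wrist view (crop corners about (350,168)-(438,372)). The loose totes on the bench are unmoved. I'll check the numbers, then go for the short tote.

```bash
python3 - <<'E'
from h import *
import pickle
m=pickle.load(open("pics/w7.pkl","rb")); b=cv2.imread("pics/w7.png"); hsv=cv2.cvtColor(b,cv2.COLOR_BGR2HSV)
red=((hsv[...,1]>95)&((hsv[...,0]<12)|(hsv[...,0]>168))&(hsv[...,2]>60))
mask=np.zeros(red.shape,np.uint8); mask[92:216,155:290]=~red[92:216,155:290]
mask=cv2.morphologyEx(mask,cv2.MORPH_CLOSE,np.ones((7,7)))
print("z.09",rects(mask,m,"wrist",.09)); print("z.044",rects(mask,m,"wrist",.044))
E
python3 go.py .585 .10 .38 2.8
```

```text
z.09 [(0.5203, -0.2135, 107.3, 64.8, -84.31), (0.6197, -0.2229, 157.5, 64.8, 86.61)]
z.044 [(0.5094, -0.2197, 118.7, 71.7, -84.31), (0.6193, -0.2302, 174.3, 71.7, 86.61)]
ee [ 0.6187 -0.2216  0.3732] tool ang -94.2 q6 -0.31 w 0.0852 F [-0.1 -1.  -0.1] t 11.35
shift cm [-31.82  -0.71  -5.71] turn [-1.000e-03 -1.693e+00  2.000e-03]
```

Emit:
{"fn": "drive_tool", "kwargs": {
  "deltas": "100 -4 -1 -1 0 -0.1 0;100 -8 -1 -2 0 -0.25 0;100 -12.5 -1 -3 0 -0.4 0;100 -17 -1 -3.5 0 -0.55 0;100 -21.5 -1 -4 0 -0.7 0;100 -26 -1 -5 0 -0.85 0;100 -31 -1 -5.7 0 -1 0;100 -31.8 2 -5.7 0 -1.15 0;100 -31.8 6 -5.7 0 -1.3 0;100 -31.8 10 -5.7 0 -1.45 0;100 -31.8 14 -5.7 0 -1.6 0;100 -31.8 15 -5.7 0 -1.69 0"
}}

```text
time: 12.55
ee_pos: [0.5827, 0.0997, 0.2152]
ee_rot: [-0.707, 0.707, 0.015, -0.022]
force: [-0.6, 0.7, -0.6]
grip_width: 0.0855
```

Emit:
{"fn": "drive_tool", "kwargs": {
  "deltas": "100 0 0 0 0 0 0;100 0 0 0 0 0 0"
}}

```text
time: 12.75
ee_pos: [0.5847, 0.0998, 0.222]
ee_rot: [-0.707, 0.707, 0.015, -0.016]
force: [-0.3, 0.8, 0.7]
grip_width: 0.0851
```

Run:
```python
from h import *
s=bot.sense(); print(s["ee_pos"].round(4),s["q"].round(3),R_tool(s).round(3).tolist())
im,m=snap("wrist","w8.png"); import pickle; pickle.dump((m,s),open("pics/w8.pkl","wb"))
cv2.imwrite("pics/w8b.png",cv2.resize(im[60:260,120:400],(800,571),interpolation=cv2.INTER_CUBIC)[:,:,::-1])
```

```text
[0.5847 0.0998 0.222 ] [ 0.126 -0.059  1.635  0.     1.566 -1.488] [[0.999, -0.001, -0.043], [0.043, -0.0, 0.999], [-0.001, -1.0, -0.0]]
```

View pics/w8b.png

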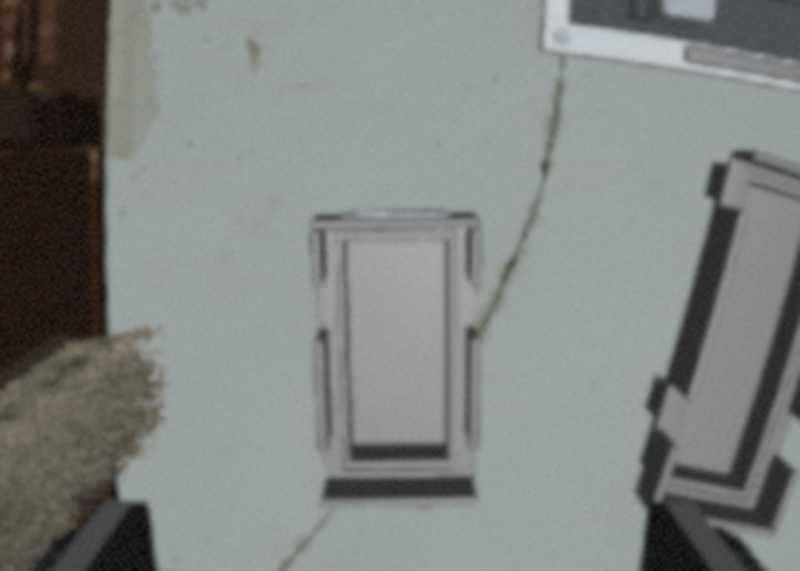

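The short tote is clear: crop corners (313,214), (481,213), (476,501) and (322,503), with its label frame on the near end.

```bash
python3 - <<'E'
from h import *
import pickle
m,s=pickle.load(open("pics/w8.pkl","rb")); R=R_tool(s); f=2.857
q=[(313,214),(481,213),(476,501),(322,503)]
for z in (.05,):
    P=np.array([onz(m,"wrist",120+u/f,60+v/f,z)[:2] for u,v in q]); e=np.roll(P,-1,0)-P
    ax=(P[2]+P[3]-P[0]-P[1])/2; c=P.mean(0); print(c.round(4),(np.linalg.norm(e,axis=1)*1000).round(1),np.degrees(np.arctan2(ax[1],ax[0])).round(2))
E
python3 go.py .60 .10 .0225 2.8
```

```text
[0.601  0.1003] [ 62.3 115.4  62.5 115.9] 2.93
ee [0.585  0.0998 0.2229] tool ang 2.5 q6 -1.49 w 0.0855 F [0.1 0.4 0.5] t 12.8
shift cm [ 1.49 20.04 -0.05] turn [-0.    -0.005  0.   ]
```

Emit:
{"fn": "drive_tool", "kwargs": {
  "deltas": "100 1.6 5 0 0 -0.006 0;100 1.6 10 0 0 -0.006 0;100 1.6 15 0 0 -0.006 0;100 1.6 18.5 0 0 -0.006 0;100 1.6 19.9 0 0 -0.006 0;100 1.6 19.9 0 0 -0.006 0;65 1.6 19.9 0 0 -0.006 0;65 1.6 19.9 0 0 -0.006 0;65 1.6 19.9 0 0 -0.006 0;65 1.6 19.9 0 0 -0.006 0;65 1.6 19.9 0 0 -0.006 0",
  "force": 45
}}

```text
time: 13.9
ee_pos: [0.6024, 0.1008, 0.0264]
ee_rot: [0.707, -0.707, -0.02, 0.017]
force: [-0.4, -0.4, 6.6]
grip_width: 0.0632
```

```bash
python3 go.py .60 .10 .38 2.8
```

```text
ee [0.6024 0.1008 0.0264] tool ang 3.0 q6 -1.5 w 0.0632 F [-0.4 -0.4  6.6] t 13.9
shift cm [ -0.09 -35.36  -0.06] turn [-0.     0.003  0.004]
```

Emit:
{"fn": "drive_tool", "kwargs": {
  "deltas": "65 0 -2 0 0 0 0;65 0 -7 0 0 0 0;65 0 -12 0 0 0 0;65 0 -17 0 0 0 0;65 0 -22 0 0 0 0;65 0 -27 0 0 0 0;65 0 -32 0 0 0 0;65 0 -36 0 0 0 0;65 0 -36 0 0 0 0;65 0 -36 0 0 0 0"
}}

```text
time: 14.9
ee_pos: [0.6007, 0.1006, 0.3853]
ee_rot: [0.707, -0.707, -0.02, 0.017]
force: [0.0, -0.1, -1.3]
grip_width: 0.0632
```

```bash
python3 - <<'E'
from h import *
s=bot.sense(); R=R_tool(s); im,m=snap("wrist","w9.png"); g=cv2.cvtColor(im,cv2.COLOR_RGB2GRAY).astype(float)
print(s["ee_pos"],s["grip_width"],s["force"].round(1)); z=s["ee_pos"][2]+.0236
for u in (195,255,320): print(u,[int(x) for x in g[90:160,u-3:u+4].mean(1)])
for v in (100,110,120,130): print(v,(R.T@(onz(m,"wrist",255,v,z)-s["ee_pos"])*1000).round(1))
E
python3 go.py .508 -.22 .38 -84.2
```

```text
[0.60069701 0.1005887  0.38534412] 0.0631719990745125 [ 0.  -0.1 -1.3]
195 [159, 158, 157, 159, 159, 160, 160, 162, 163, 162, 163, 165, 167, 170, 173, 171, 172, 173, 172, 174, 174, 176, 176, 175, 176, 175, 176, 175, 176, 177, 176, 177, 178, 177, 178, 176, 177, 176, 177, 176, 168, 144, 106, 70, 64, 79, 107, 131, 147, 153, 154, 150, 143, 128, 102, 75, 60, 56, 56, 55, 56, 55, 55, 55, 56, 56, 56, 56, 55, 56]
255 [176, 175, 175, 175, 176, 177, 177, 176, 177, 177, 176, 176, 177, 177, 177, 177, 177, 178, 179, 178, 178, 176, 177, 176, 177, 177, 177, 177, 178, 177, 177, 177, 176, 177, 177, 176, 167, 149, 146, 165, 170, 182, 189, 173, 133, 117, 130, 145, 154, 155, 153, 146, 135, 124, 122, 136, 152, 163, 166, 165, 159, 147, 140, 152, 168, 175, 176, 176, 175, 175]
320 [177, 177, 177, 178, 177, 177, 176, 177, 177, 177, 177, 178, 176, 177, 177, 177, 176, 176, 176, 176, 177, 176, 177, 176, 177, 177, 177, 177, 177, 177, 178, 178, 178, 177, 178, 178, 178, 178, 178, 176, 159, 121, 77, 59, 66, 89, 115, 135, 145, 150, 152, 151, 142, 124, 96, 74, 64, 62, 61, 61, 61, 60, 59, 60, 58, 59, 58, 59, 58, 57]
100 [-71.3 -23.8  -2.2]
110 [-67.3 -23.8  -2.2]
120 [-63.3 -23.8  -2.2]
130 [-59.3 -23.8  -2.2]
ee [0.6006 0.1006 0.3836] tool ang 3.0 q6 -1.5 w 0.063 F [-0.5 -1.1 -2.6] t 14.95
shift cm [-10.91   0.35 -31.53] turn [-1.000e-03  1.522e+00  0.000e+00]
```

Emit:
{"fn": "drive_tool", "kwargs": {
  "deltas": "65 -2 0 -4 0 0.1 0;65 -4 0 -8 0 0.25 0;65 -6 0 -12.5 0 0.4 0;65 -8 0 -17 0 0.55 0;65 -10 0 -21.5 0 0.7 0;65 -11 0 -26 0 0.85 0;65 -11 0 -30 0 1 0;65 -11 0 -31.5 0 1.15 0;65 -11 0 -31.5 0 1.3 0;65 -11 0 -31.5 0 1.45 0;65 -11 0 -31.5 0 1.52 0;65 -11 0 -31.5 0 1.52 0"
}}

```text
time: 16.15
ee_pos: [0.5071, -0.2197, 0.3821]
ee_rot: [-0.525, 0.525, -0.475, 0.473]
force: [-0.5, -0.4, 0.2]
grip_width: 0.0629
```

```bash
python3 go.py .507 -.22 .10 -84.2
```

```text
ee [ 0.5071 -0.2197  0.3821] tool ang -84.2 q6 -0.56 w 0.0629 F [-0.5 -0.4  0.2] t 16.15
shift cm [6.000e-02 2.821e+01 2.000e-02] turn [ 0.001  0.    -0.001]
```

Emit:
{"fn": "drive_tool", "kwargs": {
  "deltas": "65 0 5 0 0 0 0;65 0 10 0 0 0 0;65 0 15 0 0 0 0;65 0 20 0 0 0 0;65 0 25 0 0 0 0;65 0 28 0 0 0 0;65 0 29.5 0 0 0 0;65 0 30.4 0 0 0 0;65 0 30.4 0 0 0 0"
}}

```text
time: 17.05
ee_pos: [0.5075, -0.2197, 0.0793]
ee_rot: [-0.525, 0.525, -0.473, 0.473]
force: [-0.0, -0.4, -0.8]
grip_width: 0.063
```

```bash
python3 - <<'E'
from h import *
s=bot.sense(); R=R_tool(s); im,m=snap("wrist","w10.png"); g=cv2.cvtColor(im,cv2.COLOR_RGB2GRAY).astype(float)
for u in (195,320): print(u,[int(x) for x in g[126:142,u-3:u+4].mean(1)])
E
python3 go.py .507 -.22 .0664 -84.2
```

```text
195 [98, 98, 98, 97, 96, 91, 81, 74, 78, 101, 136, 162, 179, 184, 181, 173]
320 [98, 96, 97, 97, 91, 81, 73, 72, 84, 112, 146, 170, 181, 181, 178, 171]
ee [ 0.5078 -0.2199  0.0803] tool ang -84.1 q6 -0.56 w 0.0631 F [ 0.2 -0.3 -1. ] t 17.1
shift cm [-0.    1.39 -0.09] turn [-0.001  0.002  0.001]
```

Unslipped. Lowering to contact.

Emit:
{"fn": "drive_tool", "kwargs": {
  "deltas": "65 0 0.8 -0.1 0 0 0;65 0 1.2 -0.1 0 0 0;65 0 1.4 -0.1 0 0 0;65 0 1.5 -0.1 0 0 0;65 0 1.5 -0.1 0 0 0"
}}

```text
time: 17.6
ee_pos: [0.5066, -0.2199, 0.0663]
ee_rot: [0.525, -0.525, 0.473, -0.474]
force: [-11.0, 4.9, 20.3]
grip_width: 0.0629
```

```bash
python3 go.py .507 -.22 .0664 -84.2
```

```text
ee [ 0.5066 -0.2199  0.0663] tool ang -84.1 q6 -0.56 w 0.0629 F [-11.    4.9  20.3] t 17.6
shift cm [ 0.01 -0.01  0.04] turn [-0.     0.002  0.   ]
```

Emit:
{"fn": "drive_tool", "kwargs": {
  "deltas": "65 -0.1 0 -0.15 0 0 0;65 -0.1 0 -0.15 0 0 0;65 -0.1 0 -0.15 0 0 0"
}}

```text
time: 17.9
ee_pos: [0.5061, -0.2196, 0.0664]
ee_rot: [0.525, -0.525, 0.472, -0.475]
force: [2.4, -1.6, 11.2]
grip_width: 0.063
```

Emit:
{"fn": "drive_tool", "kwargs": {
  "deltas": "90 0 -0.1 0 0 0 0;90 0 -0.1 0 0 0 0;90 0 -0.1 0 0 0 0;90 0 -2 0 0 0 0;90 0 -6 0 0 0 0;100 0 -11 0 0 0 0;100 0 -16 0 0 0 0;100 0 -21 0 0 0 0;100 0 -26 0 0 0 0;100 0 -31 0 0 0 0;100 0 -31 0 0 0 0"
}}

```text
time: 19.0
ee_pos: [0.5054, -0.2193, 0.3816]
ee_rot: [0.526, -0.524, 0.471, -0.477]
force: [0.6, 0.1, 0.3]
grip_width: 0.0852
```

```bash
python3 - <<'E'
from h import *
im,m=snap("wrist","w11.png"); b=im[:,:,::-1]; hsv=cv2.cvtColor(b.copy(),cv2.COLOR_BGR2HSV)
red=((hsv[...,1]>95)&((hsv[...,0]<12)|(hsv[...,0]>168))&(hsv[...,2]>60))
mask=np.zeros(red.shape,np.uint8)
c=[proj(m,"wrist",(x,y,.09)) for x,y in ((.45,-.13),(.45,-.32),(.665,-.32),(.665,-.13))]
cv2.fillPoly(mask,[np.array(c,np.int32)],1); mask&=(~red).astype(np.uint8)
mask=cv2.morphologyEx(mask,cv2.MORPH_CLOSE,np.ones((7,7)))
print(rects(mask,m,"wrist",.09,300))
snap("top","t11.png")
a=cv2.imread("pics/t11.png"); b0=cv2.imread("pics/t0.png")
d=np.abs(a.astype(int)-b0).max(2)[150:260,170:300]; print("bench diff",[(x,y) for y,x in np.argwhere(d>70)[::40]])
E
python3 go.py .589 .253 .38 -9.8
```

```text
[(0.5066, -0.2183, 119.1, 65.1, -84.56), (0.6166, -0.2226, 160.8, 92.0, -89.67)]
bench diff [(np.int64(75), np.int64(8))]
ee [ 0.505  -0.2191  0.3752] tool ang -84.1 q6 -0.56 w 0.0854 F [-0.3  1.2 -1.1] t 19.1
shift cm [-46.09  -0.5   13.21] turn [-1.000e-03 -1.297e+00  2.000e-03]
```

Short_1 is stacked (119×65 mm at rim height 0.09). Next is long_1.

Emit:
{"fn": "drive_tool", "kwargs": {
  "deltas": "100 -4 -1 1 0 -0.1 0;100 -8 -1 2 0 -0.25 0;100 -12.5 -1 3 0 -0.4 0;100 -17 -1 4 0 -0.55 0;100 -21.5 -1 5 0 -0.7 0;100 -26 -1 6.5 0 -0.85 0;100 -30.5 -1 8 0 -1 0;100 -35 -1 9.5 0 -1.1 0;100 -39.5 -1 11 0 -1.2 0;100 -44 -1 12.5 0 -1.3 0;100 -46.1 -1 13.2 0 -1.3 0;100 -46.1 2 13.2 0 -1.3 0"
}}

```text
time: 20.3
ee_pos: [0.5893, 0.2559, 0.3551]
ee_rot: [0.705, -0.704, 0.058, -0.059]
force: [0.4, -0.6, -0.1]
grip_width: 0.0855
```

Emit:
{"fn": "drive_tool", "kwargs": {
  "deltas": "100 0 5 0 0 0 0;100 0 10 0 0 0 0;100 0 12.8 0 0 0 0;100 0 12.8 0 0 0 0;100 0 12.8 0 0 0 0"
}}

```text
time: 20.8
ee_pos: [0.5887, 0.2529, 0.2267]
ee_rot: [-0.704, 0.705, -0.06, 0.059]
force: [0.7, 0.2, 0.8]
grip_width: 0.0851
```

Run:
```python
from h import *
s=bot.sense(); print(s["ee_pos"].round(4),s["q"].round(3))
im,m=snap("wrist","w12.png"); import pickle; pickle.dump((m,s),open("pics/w12.pkl","wb"))
cv2.imwrite("pics/w12b.png",cv2.resize(im[60:270,120:400],(800,600),interpolation=cv2.INTER_CUBIC)[:,:,::-1])
```

```text
[0.5887 0.2529 0.2267] [ 0.366  0.043  1.526 -0.     1.573 -1.036]
```

View pics/w12b.png

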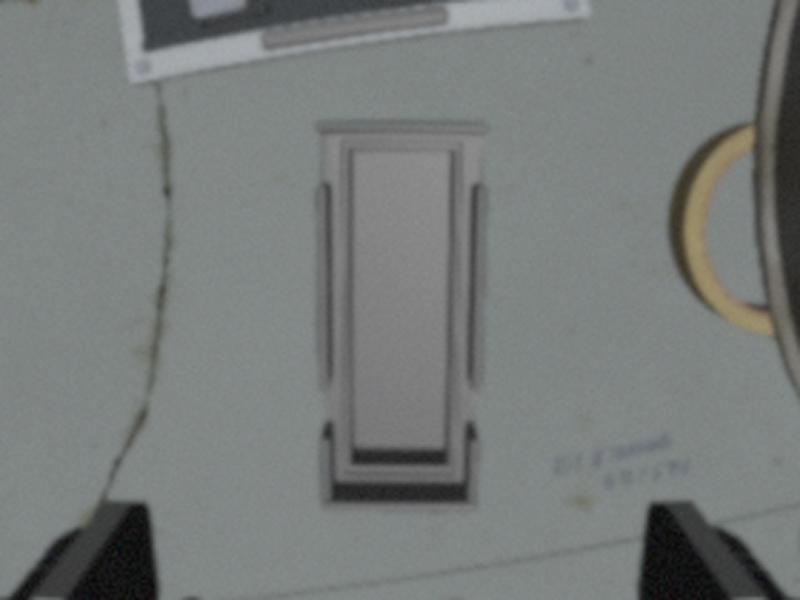

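Long_1 sits in place, crop corners (318,121), (489,121), (477,507) and (322,507), same way round as before.

```bash
python3 - <<'E'
from h import *
import pickle
m,s=pickle.load(open("pics/w12.pkl","rb")); f=2.857
q=[(318,121),(489,121),(477,507),(322,507)]
P=np.array([onz(m,"wrist",120+u/f,60+v/f,.05)[:2] for u,v in q]); e=np.roll(P,-1,0)-P
ax=(P[2]+P[3]-P[0]-P[1])/2; c=P.mean(0); print(c.round(4),(np.linalg.norm(e,axis=1)*1000).round(1),np.degrees(np.arctan2(ax[1],ax[0])).round(2))
E
python3 go.py .589 .253 .0225 -9.8
```

```text
[0.5903 0.2538] [ 63.6 154.7  64.  154.6] -10.13
ee [0.5892 0.2531 0.2281] tool ang -9.7 q6 -1.04 w 0.0857 F [0.5 0.  0.2] t 20.85
shift cm [-0.04 20.56 -0.03] turn [-0.001  0.003  0.001]
```

Emit:
{"fn": "drive_tool", "kwargs": {
  "deltas": "100 0.1 5 0.1 0 0.007 0;100 0.1 10 0.1 0 0.007 0;100 0.1 15 0.1 0 0.007 0;100 0.1 18.5 0.1 0 0.007 0;100 0.1 20.3 0.1 0 0.007 0;100 0.1 20.3 0.1 0 0.007 0;65 0.1 20.3 0.1 0 0.007 0;65 0.1 20.3 0.1 0 0.007 0;65 0.1 20.3 0.1 0 0.007 0;65 0.1 20.3 0.1 0 0.007 0;65 0.1 20.3 0.1 0 0.007 0",
  "force": 45
}}

```text
time: 21.95
ee_pos: [0.5915, 0.2545, 0.0266]
ee_rot: [0.705, -0.704, 0.06, -0.063]
force: [0.6, -0.1, 7.7]
grip_width: 0.0627
```

Emit:
{"fn": "drive_tool", "kwargs": {
  "deltas": "65 0 -2 0 0 0 0;65 0 -7 0 0 0 0;65 0 -12 0 0 0 0;65 0 -17 0 0 0 0;65 0 -22 0 0 0 0;65 0 -27 0 0 0 0;65 0 -32 0 0 0 0;65 0 -37 0 0 0 0;65 0 -39 0 0 0 0;65 0 -39 0 0 0 0"
}}

```text
time: 22.95
ee_pos: [0.5897, 0.2539, 0.4192]
ee_rot: [0.706, -0.703, 0.059, -0.064]
force: [-1.0, 0.9, -2.2]
grip_width: 0.0631
```

```bash
python3 - <<'E'
from h import *
s=bot.sense(); R=R_tool(s); im,m=snap("wrist","w13.png"); g=cv2.cvtColor(im,cv2.COLOR_RGB2GRAY).astype(float)
for u in (195,255,320): print(u,[int(x) for x in g[78:96,u-3:u+4].mean(1)])
z=s["ee_pos"][2]+.0235
for v in (84,86,88): print(v,(R.T@(onz(m,"wrist",255,v,z)-s["ee_pos"])*1000).round(1))
E
python3 go.py .6195 -.2228 .41 85.9
```

```text
195 [187, 188, 189, 191, 191, 184, 160, 133, 132, 139, 142, 142, 139, 132, 118, 97, 73, 71]
255 [143, 152, 159, 155, 138, 123, 128, 138, 148, 152, 152, 146, 131, 109, 82, 66, 87, 130]
320 [169, 167, 168, 167, 165, 153, 130, 122, 134, 144, 152, 158, 158, 148, 124, 94, 72, 71]
84 [-77.6 -24.   -2.1]
86 [-76.8 -24.   -2.1]
88 [-76.  -24.   -2.1]
ee [0.5897 0.2539 0.416 ] tool ang -10.0 q6 -1.03 w 0.0629 F [ 0.1  0.6 -2.8] t 23.0
shift cm [ 11.22   0.54 -46.43] turn [ 1.000e-03 -1.674e+00  4.000e-03]
```

Emit:
{"fn": "drive_tool", "kwargs": {
  "deltas": "65 1 0 -4 0 0.15 0;65 2 0 -8 0 0.3 0;65 3 0 -12 0 0.45 0;65 4 0 -16.5 0 0.6 0;65 5 0 -21 0 0.75 0;65 6 0 -25.5 0 0.9 0;65 7 0 -30 0 1.05 0;65 8.5 0 -34.5 0 1.2 0;65 10 0 -39 0 1.35 0;65 11 0 -43.5 0 1.5 0;65 11.2 0 -46.4 0 1.6 0;65 11.2 0 -46.4 0 1.6 0"
}}

```text
time: 24.2
ee_pos: [0.6187, -0.2259, 0.4112]
ee_rot: [0.444, -0.445, 0.551, -0.549]
force: [-0.5, -0.3, -2.0]
grip_width: 0.0627
```

Emit:
{"fn": "drive_tool", "kwargs": {
  "deltas": "65 0 0 0 0 0.15 0;65 0 0 0 0 0.3 0;65 0 0 0 0 0.45 0;65 0 0 0 0 0.6 0;65 0 0 0 0 0.75 0;65 0 0 0 0 0.9 0;65 0 0 0 0 1.05 0;65 0 0 0 0 1.2 0;65 0 0 0 0 1.35 0;65 0 0 0 0 1.5 0;65 0 0 0 0 1.6 0;65 0 0 0 0 1.6 0"
}}

```text
time: 25.4
ee_pos: [0.6194, -0.2217, 0.4125]
ee_rot: [-0.083, 0.082, 0.702, -0.702]
force: [0.1, 0.7, -1.3]
grip_width: 0.063
```

```bash
python3 go.py .6195 -.2228 .41 85.9
```

```text
ee [ 0.6194 -0.2217  0.4125] tool ang 166.6 q6 1.42 w 0.063 F [ 0.1  0.7 -1.3] t 25.4
shift cm [-0.04  0.25  0.1 ] turn [-0.000e+00  1.409e+00  1.000e-03]
```

Emit:
{"fn": "drive_tool", "kwargs": {
  "deltas": "65 0 0 0.1 0 0.15 0;65 0 0 0.1 0 0.3 0;65 0 0 0.1 0 0.45 0;65 0 0 0.1 0 0.6 0;65 0 0 0.1 0 0.75 0;65 0 0 0.1 0 0.9 0;65 0 0 0.1 0 1.05 0;65 0 0 0.1 0 1.2 0;65 0 0 0.1 0 1.35 0;65 0 0 0.1 0 1.41 0;65 0 0 0.1 0 1.41 0;65 0 0 0.1 0 1.41 0"
}}

```text
time: 26.6
ee_pos: [0.6192, -0.2231, 0.4129]
ee_rot: [0.517, -0.516, -0.483, 0.483]
force: [-0.4, 0.7, -2.3]
grip_width: 0.0631
```

```bash
python3 go.py .6195 -.2228 .13 85.9
python3 - <<'E'
from h import *
im,m=snap("wrist"); im2,_=snap("scene")
g=cv2.cvtColor(im,cv2.COLOR_RGB2GRAY).astype(float)
for u in (195,320): print(u,[int(x) for x in g[78:96,u-3:u+4].mean(1)])
cv2.imwrite("pics/w14b.png",np.hstack([cv2.resize(im,(400,300)),cv2.resize(im2[130:240,280:400],(400,300),interpolation=cv2.INTER_CUBIC)])[:,:,::-1])
E
```

```text
ee [ 0.6192 -0.2231  0.4129] tool ang 86.1 q6 2.82 w 0.0631 F [-0.4  0.7 -2.3] t 26.6
shift cm [ 0.03 28.29 -0.04] turn [-0.     0.004  0.   ]
195 [72, 66, 57, 61, 72, 84, 100, 125, 145, 157, 161, 163, 162, 155, 136, 109, 83, 84]
320 [88, 88, 88, 88, 88, 91, 104, 129, 147, 158, 165, 167, 166, 156, 135, 105, 80, 89]
```

View pics/w14b.png

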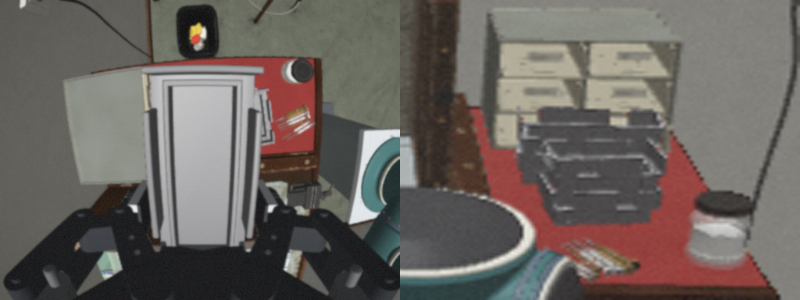

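Both stacks stand level in the scene view, and the held tote has not slipped. Descending.

Emit:
{"fn": "drive_tool", "kwargs": {
  "deltas": "65 0 5 0 0 0.004 0;65 0 10 0 0 0.004 0;65 0 15 0 0 0.004 0;65 0 20 0 0 0.004 0;65 0 25 0 0 0.004 0;65 0 28 0 0 0.004 0;65 0 29 0 0 0.004 0;65 0 29 0 0 0.004 0;65 0 29.6 0 0 0.004 0;65 0 30 0 0 0.004 0;65 0 30.1 0 0 0.004 0;65 0 30.1 0 0 0.004 0"
}}

```text
time: 27.9
ee_pos: [0.6201, -0.224, 0.1145]
ee_rot: [-0.517, 0.52, 0.481, -0.48]
force: [0.4, -0.4, 6.1]
grip_width: 0.063
```

```bash
python3 go.py .6195 -.2228 .1126 85.9
```

```text
ee [ 0.6201 -0.224   0.1145] tool ang 85.6 q6 2.83 w 0.063 F [ 0.4 -0.4  6.1] t 27.9
shift cm [0.11 0.19 0.07] turn [ 0.003 -0.005 -0.002]
```

Emit:
{"fn": "drive_tool", "kwargs": {
  "deltas": "65 0 0.2 0 0 0 0;65 0 0.4 0 0 0 0;65 0 0.4 0 0 0 0"
}}

```text
time: 28.2
ee_pos: [0.6208, -0.2234, 0.1135]
ee_rot: [-0.517, 0.52, 0.482, -0.48]
force: [-5.9, 8.0, 29.6]
grip_width: 0.0628
```

```bash
python3 go.py .6195 -.2228 .1126 85.9
```

```text
ee [ 0.6208 -0.2234  0.1135] tool ang 85.6 q6 2.83 w 0.0628 F [-5.9  8.  29.6] t 28.2
shift cm [0.05 0.09 0.13] turn [ 0.005 -0.004 -0.001]
```

Emit:
{"fn": "drive_tool", "kwargs": {
  "deltas": "65 0.1 -0.2 0.1 0 0 0;65 0.1 -0.2 0.1 0 0 0;90 0.1 -0.3 0.1 0 0 0;90 0.1 -0.3 0.1 0 0 0;90 0.1 -0.3 0.1 0 0 0;90 0.1 -2 0.1 0 0 0;90 0.1 -6 0.1 0 0 0;100 0.1 -11 0.1 0 0 0;100 0.1 -16 0.1 0 0 0;100 0.1 -21 0.1 0 0 0;100 0.1 -26 0.1 0 0 0;100 0.1 -26 0.1 0 0 0"
}}

```text
time: 29.4
ee_pos: [0.6186, -0.2225, 0.378]
ee_rot: [-0.515, 0.522, 0.482, -0.479]
force: [0.4, 0.1, 0.5]
grip_width: 0.0855
```

```bash
cat > chk.py <<'E'
from h import *
im,m=snap("wrist","w15.png"); hsv=cv2.cvtColor(im[:,:,::-1].copy(),cv2.COLOR_BGR2HSV)
red=((hsv[...,1]>95)&((hsv[...,0]<12)|(hsv[...,0]>168))&(hsv[...,2]>60))
for z,ps in ((.136,((.565,-.12),(.565,-.32),(.665,-.32),(.665,-.12))),(.09,((.455,-.13),(.455,-.31),(.56,-.31),(.56,-.13)))):
    mask=np.zeros(red.shape,np.uint8)
    cv2.fillPoly(mask,[np.array([proj(m,"wrist",(x,y,z)) for x,y in ps],np.int32)],1); mask&=(~red).astype(np.uint8)
    mask=cv2.morphologyEx(mask,cv2.MORPH_CLOSE,np.ones((7,7)))
    print(z,rects(mask,m,"wrist",z,300))
E
python3 chk.py; python3 go.py .42 .19 .39 96
```

```text
0.136 [(0.6146, -0.2117, 182.7, 100.9, 89.15)]
0.09 [(0.504, -0.2222, 122.5, 91.2, -84.34)]
ee [ 0.6185 -0.2224  0.3739] tool ang 85.6 q6 2.83 w 0.085 F [-0.2 -0.5 -0.8] t 29.45
shift cm [39.6  -1.84 22.93] turn [ 0.006 -0.181 -0.003]
```

Run:
```python
from h import *
m=bot.camera_model("wrist"); b=cv2.imread("pics/w15.png"); hsv=cv2.cvtColor(b,cv2.COLOR_BGR2HSV)
for z,ps in ((.136,((.565,-.12),(.565,-.32),(.68,-.32),(.68,-.12))),(.09,((.455,-.13),(.455,-.31),(.56,-.31),(.56,-.13)))):
  for S in (35,50,80):
    mask=np.zeros(b.shape[:2],np.uint8)
    cv2.fillPoly(mask,[np.array([proj(m,"wrist",(x,y,z)) for x,y in ps],np.int32)],1); mask&=((hsv[...,1]<S)).astype(np.uint8)
    mask=cv2.morphologyEx(cv2.morphologyEx(mask,cv2.MORPH_CLOSE,np.ones((5,5))),cv2.MORPH_OPEN,np.ones((5,5)))
    print(z,S,rects(mask,m,"wrist",z,300))
```

```text
0.136 35 [(0.6193, -0.2239, 153.8, 62.9, 85.81), (0.6718, -0.2834, 62.1, 17.9, -89.22)]
0.136 50 [(0.6192, -0.2238, 153.8, 65.5, 85.71), (0.6714, -0.285, 68.8, 18.8, -89.22)]
0.136 80 [(0.6195, -0.2195, 162.6, 65.6, 85.71), (0.6708, -0.2832, 75.0, 20.0, -89.22)]
0.09 35 [(0.5117, -0.2216, 118.0, 71.8, -84.46)]
0.09 50 [(0.5117, -0.2217, 119.4, 72.6, -83.72)]
0.09 80 [(0.5115, -0.2216, 120.9, 73.8, -83.46)]
```

Long_1 is on top: 154×64 mm at (0.619,-0.224), angle 85.8°, as expected. Next are the slides. I'll unwind the wrist back to tool x = +x and shut the fingers.

Emit:
{"fn": "drive_tool", "kwargs": {
  "deltas": "100 2 -2 1 0 -0.15 0;100 6 -2 3 0 -0.3 0;100 10 -2 5 0 -0.45 0;100 14 -2 7 0 -0.6 0;100 18 -2 10 0 -0.75 0;60 22 -2 12 0 -0.9 0;30 26 -2 14 0 -1.05 0;0 30 -2 17 0 -1.2 0;0 34 -2 20 0 -1.35 0;0 38 -2 22 0 -1.5 0;0 39.6 -2 22.9 0 -1.6 0;0 39.6 -2 22.9 0 -1.6 0"
}}

```text
time: 30.65
ee_pos: [0.4189, 0.1917, 0.3883]
ee_rot: [-0.015, 0.014, 0.707, -0.707]
force: [0.6, -0.6, -0.1]
grip_width: 0.0001
```

Emit:
{"fn": "drive_tool", "kwargs": {
  "deltas": "0 0 0 0 0 -0.15 0;0 0 0 0 0 -0.3 0;0 0 0 0 0 -0.45 0;0 0 0 0 0 -0.6 0;0 0 0 0 0 -0.75 0;0 0 0 0 0 -0.9 0;0 0 0 0 0 -1.05 0;0 0 0 0 0 -1.2 0;0 0 0 0 0 -1.35 0;0 0 0 0 0 -1.5 0;0 0 0 0 0 -1.6 0;0 0 0 0 0 -1.6 0"
}}

```text
time: 31.85
ee_pos: [0.4204, 0.1892, 0.3881]
ee_rot: [0.495, -0.496, 0.505, -0.505]
force: [-0.2, -0.3, -0.5]
grip_width: 0.0
```

```bash
python3 go.py .446 .15 .2 -1.4
```

```text
ee [0.4204 0.1892 0.3881] tool ang -91.1 q6 0.39 w 0.0 F [-0.2 -0.3 -0.5] t 31.85
shift cm [ 3.87 18.81  2.65] turn [ 1.000e-03 -1.565e+00 -0.000e+00]
```

Emit:
{"fn": "drive_tool", "kwargs": {
  "deltas": "0 1 0 1 0 -0.15 0;0 2 2 2 0 -0.3 0;0 3 4 2.6 0 -0.45 0;0 3.9 6 2.6 0 -0.6 0;0 3.9 9 2.6 0 -0.75 0;0 3.9 12 2.6 0 -0.9 0;0 3.9 14 2.6 0 -1.05 0;0 3.9 17 2.6 0 -1.2 0;0 3.9 20 2.6 0 -1.35 0;0 3.9 23 2.6 0 -1.5 0;0 3.9 26 2.6 0 -1.56 0;0 3.9 26 2.6 0 -1.56 0"
}}

```text
time: 33.05
ee_pos: [0.4439, 0.1496, 0.1246]
ee_rot: [-0.706, 0.708, -0.013, 0.009]
force: [-0.4, -0.7, -0.2]
grip_width: -0.0001
```

```bash
python3 - <<'E'
from h import *
import pickle
s=bot.sense(); im,m=snap("wrist","w16.png"); pickle.dump((m,s),open("pics/w16.pkl","wb"))
cv2.imwrite("pics/w16b.png",cv2.resize(im[40:340,170:512],(684,600),interpolation=cv2.INTER_CUBIC)[:,:,::-1])
E
python3 go.py .446 .15 .03 -1.4
```

```text
ee [0.4448 0.1499 0.1273] tool ang -2.0 q6 -1.27 w 0.0001 F [-0.1  0.2  0.2] t 33.1
shift cm [0.15 9.73 0.02] turn [ 0.001 -0.01  -0.003]
```

View pics/w16b.png

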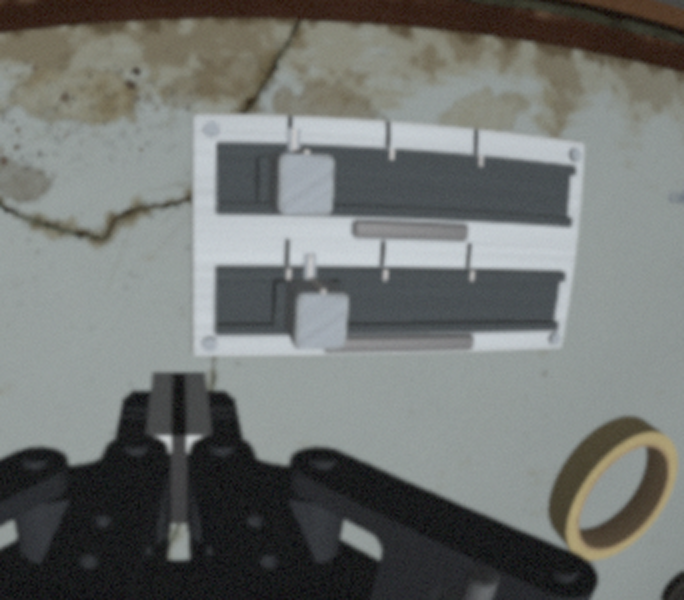

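All three lines are visible per track: short at (290,130), (389,135), (479,145) and long at (288,255), (383,260), (471,265). The pointers sit slightly past zero, with lug tops centred at about (306,184) and (322,320).

Run:
```python
from h import *
import pickle
m,s=pickle.load(open("pics/w16.pkl","rb"))
P=lambda x,y,z:onz(m,"wrist",170+x/2,40+y/2,z)[:2]
pts=dict(s0=(290,128,.016),s1=(390,137,.016),s2=(479,145,.016),l0=(288,257,.016),l1=(383,260,.016),l2=(471,265,.016),slug=(306.5,183.5,.047),llug=(322,320.5,.047))
Q={k:P(*v) for k,v in pts.items()}
for k,v in Q.items(): print(k,v.round(4))
for t in "sl":
    d=Q[t+"2"]-Q[t+"0"]; L=np.linalg.norm(d); u=d/L; print(t,"span",L.round(4),"l0-l1",((Q[t+"1"]-Q[t+"0"])@u).round(4),"ang",np.degrees(np.arctan2(-d[0],d[1])).round(2),"lug val",((Q[t+"lug"]-Q[t+"0"])@u).round(4))
for n,c in (("s",[(280,155),(333,153),(334,213),(279,213)]),("l",[(297,293),(348,292),(349,348),(295,349)])):
    print(n,[P(x,y,.047).round(4).tolist() for x,y in c])
g=cv2.cvtColor(cv2.imread("pics/w16.png"),cv2.COLOR_BGR2GRAY).astype(int)
for v in (108,112,164,168,171,174,176): print(v,g[v,305:350].tolist())
```

```text
s0 [0.3715 0.1984]
s1 [0.3745 0.2434]
s2 [0.3762 0.2883]
l0 [0.4273 0.1973]
l1 [0.4294 0.2412]
l2 [0.4324 0.2868]
slug [0.3931 0.1987]
llug [0.447  0.2058]
s span 0.09 l0-l1 0.0451 ang -2.99 lug val 0.0014
l span 0.0897 l0-l1 0.044 ang -3.25 lug val 0.0096
s [[0.3824, 0.1887], [0.3815, 0.2091], [0.4044, 0.2095], [0.4042, 0.1881]]
l [[0.4354, 0.1954], [0.4356, 0.2161], [0.4591, 0.2177], [0.4585, 0.1952]]
108 [196, 196, 196, 196, 195, 195, 196, 187, 174, 168, 173, 189, 193, 184, 177, 186, 193, 196, 196, 196, 194, 197, 197, 197, 197, 197, 194, 196, 196, 193, 195, 196, 197, 199, 196, 197, 198, 196, 199, 198, 198, 196, 198, 198, 201]
112 [103, 105, 103, 105, 106, 109, 108, 110, 125, 147, 168, 185, 190, 180, 158, 138, 132, 126, 131, 134, 135, 137, 139, 140, 141, 145, 146, 146, 147, 149, 150, 152, 155, 154, 156, 160, 160, 164, 165, 168, 168, 170, 173, 175, 178]
164 [203, 204, 202, 202, 202, 200, 186, 151, 120, 141, 182, 200, 204, 203, 201, 204, 203, 203, 202, 204, 203, 202, 204, 203, 203, 204, 204, 204, 203, 204, 203, 203, 204, 202, 204, 203, 203, 204, 204, 205, 205, 205, 203, 206, 206]
168
[... 152 characters left out ...]
208, 209, 208, 206, 208, 208, 208, 207, 208, 208, 208, 208, 209, 207, 208]
171 [193, 192, 194, 194, 192, 187, 172, 133, 116, 145, 178, 194, 196, 196, 195, 187, 177, 167, 169, 186, 195, 185, 181, 189, 197, 198, 198, 196, 199, 200, 199, 197, 202, 202, 200, 200, 200, 200, 202, 201, 200, 204, 202, 202, 204]
174 [85, 84, 84, 85, 83, 84, 89, 102, 128, 141, 130, 104, 89, 87, 88, 89, 105, 138, 167, 183, 193, 177, 148, 118, 94, 89, 87, 88, 87, 89, 88, 89, 92, 90, 91, 91, 90, 90, 92, 90, 95, 93, 94, 91, 95]
176 [82, 80, 78, 80, 77, 82, 86, 111, 153, 172, 149, 106, 82, 83, 80, 88, 108, 140, 166, 186, 190, 174, 143, 111, 83, 84, 82, 80, 80, 79, 82, 83, 81, 78, 81, 79, 81, 78, 79, 79, 80, 80, 82, 78, 80]
```

```bash
python3 go.py .4446 .16 .03 -3.1
```

```text
ee [0.4448 0.1499 0.1273] tool ang -2.0 q6 -1.27 w 0.0001 F [-0.1  0.2  0.2] t 33.1
shift cm [-0.03  9.72  1.02] turn [ 0.001  0.02  -0.003]
```

Emit:
{"fn": "drive_tool", "kwargs": {
  "deltas": "0 0 2 1 0 0.02 0;0 0 5 1 0 0.02 0;0 0 8 1 0 0.02 0;0 0 9.7 1 0 0.02 0;0 0 9.7 1 0 0.02 0;0 0 9.7 1 0 0.02 0"
}}

```text
time: 33.7
ee_pos: [0.4468, 0.1606, 0.0333]
ee_rot: [0.707, -0.707, 0.018, -0.019]
force: [0.1, -0.4, 0.5]
grip_width: 0.0003
```

Emit:
{"fn": "drive_tool", "kwargs": {
  "deltas": "0 0 0 0.4 0 0 0;0 0 0 0.8 0 0 0;0 0 0 1.2 0 0 0;0 0 0 1.6 0 0 0;0 0 0 1.8 0 0 0;0 0 0 2.0 0 0 0;0 0 0 2.2 0 0 0;0 0 0 2.4 0 0 0;0 0 0 2.4 0 0 0;0 0 0 2.4 0 0 0"
}}

```text
time: 34.7
ee_pos: [0.4469, 0.1842, 0.0312]
ee_rot: [-0.707, 0.707, -0.017, 0.017]
force: [-1.7, -4.7, 1.3]
grip_width: 0.0001
```

```bash
python3 go.py .4446 .19 .03 -3.1
```

```text
ee [0.4469 0.1842 0.0312] tool ang -2.8 q6 -1.18 w 0.0001 F [-1.7 -4.7  1.3] t 34.7
shift cm [-0.26  0.12  0.56] turn [ 0.001  0.005 -0.   ]
```

Emit:
{"fn": "drive_tool", "kwargs": {
  "deltas": "0 -0.1 0 0.3 0 0 0;0 -0.1 0 0.8 0 0 0;0 -0.1 0 1.4 0 0 0;0 -0.1 0 2 0 0 0;0 -0.1 0 2.6 0 0 0;0 -0.1 0 3.2 0 0 0;0 -0.1 0 3.8 0 0 0;0 -0.1 0 4.4 0 0 0;0 -0.1 0 5 0 0 0;0 -0.1 0 5.5 0 0 0;0 -0.1 0 5.8 0 0 0;0 -0.1 0 5.8 0 0 0"
}}

```text
time: 35.9
ee_pos: [0.4486, 0.2425, 0.0312]
ee_rot: [-0.707, 0.707, -0.017, 0.017]
force: [-1.6, -2.3, 1.3]
grip_width: 0.0001
```

```bash
cat > gz.py <<'E'
from h import *
import pickle, sys
from scipy.signal import find_peaks
m0,_=pickle.load(open("pics/w16.pkl","rb"))
fn=sys.argv[1]; s=bot.sense(); im,m=snap("wrist",fn); g=cv2.GaussianBlur(cv2.cvtColor(im,cv2.COLOR_RGB2GRAY),(3,3),0).astype(np.float32)
a=np.radians(3.1); d=np.array([np.sin(a),np.cos(a),0]); n=np.array([np.cos(a),-np.sin(a),0])
P0=dict(l=onz(m0,"wrist",313.9,176,.016),s=onz(m0,"wrist",315,112,.016))
y=np.arange(-15,115,.25)/1000
for t in sys.argv[2]:
  for off in np.arange(-.003,.0061,.0015):
    uv=np.array([proj(m,"wrist",P0[t]+d*yy+n*off) for yy in y],np.float32)
    pr=cv2.remap(g,uv[:,0][None],uv[:,1][None],cv2.INTER_LINEAR)[0]
    for sg,nm in ((1,"bright"),(-1,"dark")):
        pk,pp=find_peaks(sg*pr,prominence=18,width=(3,50)); print(t,round(off*1000,1),nm,[(float(y[i]*1000),int(pr[i]),round(float(w/4),1)) for i,w in zip(pk,pp["widths"])])
print(s["ee_pos"].round(4),s["force"].round(1))
E
python3 gz.py w17.png l; python3 - <<'E'
E
```

```text
l -3.0 bright [(44.75, 147, 2.5), (70.25, 198, 4.9), (90.0, 180, 2.5)]
l -3.0 dark []
l -1.5 bright [(-0.5, 162, 2.6), (44.75, 183, 2.5), (70.25, 199, 4.7), (90.0, 182, 2.6)]
l -1.5 dark []
l 0.0 bright [(-0.25, 181, 2.6), (44.75, 179, 2.5), (70.25, 193, 4.7), (90.25, 174, 2.6)]
l 0.0 dark []
l 1.5 bright [(-0.25, 176, 2.6), (44.75, 150, 2.5), (69.25, 134, 5.5), (90.25, 106, 2.6)]
l 1.5 dark []
l 3.0 bright [(-0.25, 129, 2.7), (71.75, 88, 5.0)]
l 3.0 dark []
l 4.5 bright []
l 4.5 dark []
l 6.0 bright []
l 6.0 dark []
[0.4486 0.2425 0.0312] [-1.6 -2.3  1.3]
```

Emit:
{"fn": "drive_tool", "kwargs": {
  "deltas": "0 0 0 0.3 0 0 0;0 0 0 0.7 0 0 0;0 0 0 1.1 0 0 0;0 0 0 1.4 0 0 0;0 0 0 1.6 0 0 0;0 0 0 1.75 0 0 0;0 0 0 1.8 0 0 0;0 0 0 1.8 0 0 0"
}}

```text
time: 36.75
ee_pos: [0.4494, 0.2602, 0.0311]
ee_rot: [-0.707, 0.707, -0.018, 0.017]
force: [-3.3, -4.9, 2.0]
grip_width: 0.0001
```

```bash
python3 gz.py w18.png l | grep -E "bright|\[ ?0"
```

```text
l -3.0 bright [(44.75, 144, 2.5), (87.75, 195, 5.3)]
l -1.5 bright [(-0.25, 160, 2.6), (44.75, 183, 2.5), (87.75, 198, 5.4)]
l 0.0 bright [(-0.25, 177, 2.7), (45.0, 185, 2.5), (88.0, 182, 5.6)]
l 1.5 bright [(-0.5, 174, 2.7), (45.0, 158, 2.5), (86.75, 113, 6.0)]
l 3.0 bright [(-0.5, 132, 2.8), (89.5, 90, 3.0)]
l 4.5 bright []
l 6.0 bright []
[0.4494 0.2602 0.0311] [-3.3 -4.9  2. ]
```

Emit:
{"fn": "drive_tool", "kwargs": {
  "deltas": "0 0 0 0.08 0 0 0;0 0 0 0.16 0 0 0;0 0 0 0.2 0 0 0;0 0 0 0.2 0 0 0;0 0 0 0.2 0 0 0"
}}

```text
time: 37.3
ee_pos: [0.4495, 0.2621, 0.0311]
ee_rot: [-0.707, 0.707, -0.018, 0.017]
force: [-3.6, -6.1, 1.5]
grip_width: -0.0001
```

```bash
python3 gz.py w19.png l | grep -E "bright|\[ ?0"
```

```text
l -3.0 bright [(-0.25, 110, 2.1), (44.75, 149, 2.4), (89.75, 196, 4.7)]
l -1.5 bright [(-0.25, 160, 2.6), (44.75, 186, 2.5), (89.75, 199, 4.8)]
l 0.0 bright [(-0.25, 181, 2.7), (44.75, 181, 2.5), (89.75, 180, 5.0)]
l 1.5 bright [(-0.5, 179, 2.7), (44.75, 153, 2.5), (88.75, 112, 5.7)]
l 3.0 bright [(-0.5, 131, 2.8), (91.25, 89, 3.0)]
l 4.5 bright []
l 6.0 bright []
[0.4495 0.2621 0.0311] [-3.6 -6.1  1.5]
```

Emit:
{"fn": "drive_tool", "kwargs": {
  "deltas": "0 0 0 -0.5 0 0 0;0 0 0 -1 0 0 0;0 0 -3 -1 0 0 0;0 0 -7 -1 0 0 0;0 -2 -7 -5 0 0 0;0 -5 -7 -9 0 0 0;0 -5.3 -7 -10.6 0 0 0;0 -5.3 -7 -10.6 0 0 0;0 -5.3 -7 -10.6 0 0 0"
}}

```text
time: 38.25
ee_pos: [0.392, 0.1591, 0.1017]
ee_rot: [0.707, -0.707, 0.017, -0.018]
force: [0.9, 0.5, 0.8]
grip_width: 0.0002
```

```bash
python3 gz.py w20.png ls | grep -E "bright|\[ ?0"; python3 go.py .3907 .153 .031 -3.1
```

```text
l -3.0 bright [(0.0, 121, 2.8), (45.0, 158, 3.3), (91.0, 209, 5.4)]
l -1.5 bright [(0.0, 163, 3.3), (45.0, 187, 3.5), (91.25, 209, 5.4)]
l 0.0 bright [(0.25, 186, 3.5), (45.25, 185, 3.5), (91.5, 198, 5.6)]
l 1.5 bright [(0.25, 180, 3.5), (45.5, 155, 3.4), (91.75, 162, 5.8)]
l 3.0 bright [(0.25, 145, 3.6), (45.75, 114, 3.6), (92.0, 116, 6.3)]
l 4.5 bright [(0.5, 108, 7.9)]
l 6.0 bright []
s -3.0 bright [(1.5, 224, 3.0), (46.25, 181, 10.9), (91.0, 163, 3.8)]
s -1.5 bright [(1.5, 223, 4.4), (45.5, 165, 3.1), (90.75, 180, 3.7)]
s 0.0 bright [(1.5, 221, 5.1), (45.5, 194, 3.2), (90.5, 189, 3.7)]
s 1.5 bright [(1.5, 218, 5.1), (45.75, 192, 3.2), (90.5, 167, 3.7)]
s 3.0 bright [(1.0, 197, 5.1), (45.75, 159, 3.3), (90.75, 123, 3.6)]
s 4.5 bright [(1.0, 142, 5.9), (46.0, 114, 3.3)]
s 6.0 bright [(3.5, 105, 6.9)]
[0.392  0.1591 0.1017] [0.9 0.5 0.8]
ee [0.3921 0.1594 0.1015] tool ang -2.8 q6 -1.2 w -0.0002 F [ 0.2 -0.6  0.1] t 38.3
shift cm [-0.11  7.05 -0.65] turn [-0.001  0.005  0.001]
```

Emit:
{"fn": "drive_tool", "kwargs": {
  "deltas": "0 -0.1 2 -0.6 0 0 0;0 -0.1 5 -0.6 0 0 0;0 -0.1 7 -0.6 0 0 0;0 -0.1 7 -0.6 0 0 0;0 -0.1 7 -0.6 0 0 0;0 -0.1 7 -0.2 0 0 0;0 -0.1 7 0.2 0 0 0;0 -0.1 7 0.6 0 0 0;0 -0.1 7 1 0 0 0;0 -0.1 7 1.3 0 0 0;0 -0.1 7 1.6 0 0 0;0 -0.1 7 1.6 0 0 0"
}}

```text
time: 39.5
ee_pos: [0.3915, 0.1753, 0.0314]
ee_rot: [-0.707, 0.707, -0.017, 0.017]
force: [0.3, 0.0, 1.4]
grip_width: -0.0002
```

```bash
python3 gz.py w21.png s | grep -E "bright|\[ ?0"
```

```text
s -3.0 bright [(2.0, 224, 4.0), (45.5, 140, 3.5), (90.25, 135, 3.0)]
s -1.5 bright [(2.25, 222, 4.8), (45.5, 169, 2.6), (90.75, 192, 3.1)]
s 0.0 bright [(2.25, 221, 5.0), (45.75, 211, 2.7), (91.0, 193, 3.1)]
s 1.5 bright [(2.0, 224, 5.0), (45.75, 206, 2.8), (91.0, 176, 3.1)]
s 3.0 bright [(2.25, 225, 5.0), (46.0, 174, 2.9), (91.25, 118, 3.0)]
s 4.5 bright [(1.75, 174, 5.3)]
s 6.0 bright [(3.5, 107, 5.3)]
[0.3915 0.1753 0.0314] [0.3 0.  1.4]
```

Emit:
{"fn": "drive_tool", "kwargs": {
  "deltas": "0 0 0 0.3 0 0 0;0 0 0 0.8 0 0 0;0 0 0 1.3 0 0 0;0 0 0 1.8 0 0 0;0 0 0 2.3 0 0 0;0 0 0 2.8 0 0 0;0 0 0 3.2 0 0 0;0 0 0 3.5 0 0 0;0 0 0 3.6 0 0 0;0 0 0 3.6 0 0 0"
}}

```text
time: 40.55
ee_pos: [0.3929, 0.2109, 0.0311]
ee_rot: [-0.707, 0.707, -0.018, 0.017]
force: [-2.6, -4.6, 1.2]
grip_width: -0.0001
```

```bash
python3 gz.py w22.png s | grep -E "bright|\[ ?0"
```

```text
s -3.0 bright [(37.5, 226, 4.8), (90.25, 137, 2.7)]
s -1.5 bright [(37.5, 224, 5.0), (45.5, 165, 2.4), (90.5, 199, 2.7)]
s 0.0 bright [(0.5, 189, 2.4), (37.75, 223, 4.8), (45.75, 214, 2.5), (90.75, 206, 2.7)]
s 1.5 bright [(0.5, 213, 2.5), (37.75, 225, 4.8), (45.75, 215, 2.5), (90.75, 192, 2.7)]
s 3.0 bright [(0.5, 212, 2.6), (37.25, 206, 5.2), (45.75, 181, 2.4), (91.0, 120, 2.8)]
s 4.5 bright [(0.5, 164, 2.7), (36.75, 127, 5.9), (45.5, 98, 2.3)]
s 6.0 bright [(39.25, 105, 2.8)]
[0.3929 0.2109 0.0311] [-2.6 -4.6  1.2]
```

Need about 8 mm more (37.7 → 45.7).

Emit:
{"fn": "drive_tool", "kwargs": {
  "deltas": "0 0 0 0.2 0 0 0;0 0 0 0.4 0 0 0;0 0 0 0.55 0 0 0;0 0 0 0.65 0 0 0;0 0 0 0.72 0 0 0;0 0 0 0.76 0 0 0;0 0 0 0.76 0 0 0;0 0 0 0.76 0 0 0"
}}

```text
time: 41.4
ee_pos: [0.3933, 0.2184, 0.0311]
ee_rot: [-0.707, 0.707, -0.018, 0.017]
force: [-2.4, -5.2, 2.2]
grip_width: -0.0004
```

```bash
python3 gz.py w23.png s | grep -E "bright|\[ ?0"
```

```text
s -3.0 bright [(45.0, 225, 4.2), (90.5, 139, 2.5)]
s -1.5 bright [(45.0, 225, 4.9), (90.5, 199, 2.6)]
s 0.0 bright [(0.5, 195, 2.5), (45.0, 224, 4.9), (90.75, 205, 2.6)]
s 1.5 bright [(0.5, 216, 2.5), (45.0, 225, 4.9), (90.75, 192, 2.7)]
s 3.0 bright [(0.5, 212, 2.6), (35.5, 96, 2.9), (44.75, 195, 5.1), (91.0, 119, 2.7)]
s 4.5 bright [(0.5, 161, 2.7), (43.75, 118, 5.8)]
s 6.0 bright [(46.75, 106, 2.8)]
[0.3933 0.2184 0.0311] [-2.4 -5.2  2.2]
```

Both pointers are on their lines to within about 0.7 mm. I'll retreat and recheck the stacks and the gauge.

Emit:
{"fn": "drive_tool", "kwargs": {
  "deltas": "0 0 0 -0.5 0 0 0;0 0 0 -1.5 0 0 0;0 0 -5 -1.5 0 0 0;0 0 -10 -1.5 0 0 0;0 0 -15 -1.5 0 0 0;0 2 -20 -1.5 0 0 0;0 5 -25 -1.5 0 0 0;0 5 -25 -1.5 0 0 0;0 5 -25 -1.5 0 0 0"
}}

```text
time: 42.35
ee_pos: [0.4437, 0.2008, 0.2826]
ee_rot: [0.707, -0.707, 0.017, -0.018]
force: [0.2, 1.2, -1.6]
grip_width: -0.0001
```

```bash
python3 gz.py w24.png ls | grep -E " (-1.5|0.0|1.5) bright|\[ ?0"; python3 go.py .50 -.22 .38 -84
```

```text
l -1.5 bright [(-0.25, 140, 4.8), (44.25, 145, 4.8), (89.5, 154, 5.9)]
l 0.0 bright [(-0.25, 139, 4.8), (44.25, 137, 4.9), (89.5, 126, 6.8)]
l 1.5 bright [(-0.25, 131, 5.0), (44.25, 121, 4.8), (95.5, 120, 11.2)]
s -1.5 bright [(45.0, 187, 5.0), (91.0, 155, 4.1)]
s 0.0 bright [(45.0, 173, 6.6), (91.0, 144, 4.5)]
s 1.5 bright [(0.0, 155, 4.6), (45.0, 162, 10.5), (91.0, 126, 4.7)]
[0.4437 0.2008 0.2826] [ 0.2  1.2 -1.6]
ee [0.4428 0.2008 0.2807] tool ang -2.8 q6 -1.15 w 0.0001 F [-0.1  0.2 -0.4] t 42.4
shift cm [  7.79  -9.93 -41.75] turn [ 0.     1.417 -0.   ]
```

Both pointers read on their lines from higher up too. Last, a look at the stacks.

Emit:
{"fn": "drive_tool", "kwargs": {
  "deltas": "0 0 -4 0 0 0 0;0 1 -9 -3 0 0.15 0;0 2 -12 -7 0 0.3 0;0 3 -12 -11.5 0 0.45 0;0 4 -12 -16 0 0.6 0;0 5 -12 -20.5 0 0.75 0;0 6 -12 -25 0 0.9 0;0 7 -12 -29.5 0 1.05 0;0 7.8 -12 -34 0 1.2 0;0 7.8 -12 -38.5 0 1.35 0;0 7.8 -12 -41.7 0 1.42 0;0 7.8 -12 -41.7 0 1.42 0"
}}

```text
time: 43.6
ee_pos: [0.4993, -0.2218, 0.3984]
ee_rot: [-0.523, 0.524, -0.477, 0.474]
force: [-0.5, 0.2, -1.0]
grip_width: -0.0
```

Run:
```python
from h import *
import time
s=bot.sense(); print(s["ee_pos"].round(3),s["force"].round(1))
im,m=snap("wrist","w25.png"); hsv=cv2.cvtColor(im[:,:,::-1].copy(),cv2.COLOR_BGR2HSV)
for z,ps in ((.136,((.57,-.12),(.57,-.32),(.665,-.32),(.665,-.12))),(.09,((.455,-.13),(.455,-.31),(.555,-.31),(.555,-.13)))):
    mask=np.zeros(im.shape[:2],np.uint8)
    cv2.fillPoly(mask,[np.array([proj(m,"wrist",(x,y,z)) for x,y in ps],np.int32)],1); mask&=(hsv[...,1]<50).astype(np.uint8)
    mask=cv2.morphologyEx(cv2.morphologyEx(mask,cv2.MORPH_CLOSE,np.ones((5,5))),cv2.MORPH_OPEN,np.ones((5,5)))
    print(z,rects(mask,m,"wrist",z,300))
a,ms=snap("top","t25.png"); b0=cv2.imread("pics/t0.png")[:,:,::-1]
j=np.abs(a.astype(int)-b0).max(2); print("jar px diff",j[228:252,368:400].mean().round(1),"tape",j[170:200,150:166].mean().round(1),"bg",j[120:135,330:345].mean().round(1))
```

```text
[ 0.499 -0.222  0.398] [-0.5  0.2 -1. ]
0.136 [(0.6156, -0.2312, 176.8, 95.8, -89.75)]
0.09 [(0.5059, -0.2184, 115.8, 62.1, -83.63)]
jar px diff 95.0 tape 2.1 bg 2.0
```

Emit:
{"fn": "drive_tool", "kwargs": {
  "deltas": "0 0.6 0 4 0 -0.03 0;0 1.2 0 8 0 -0.06 0;0 1.2 0 12 0 0.17 0;0 1.2 0 12 0 0.17 0;0 1.2 0 12 0 0.17 0;0 1.2 0 12 0 0.17 0"
}}

```text
time: 44.3
ee_pos: [0.6206, -0.2176, 0.4012]
ee_rot: [0.484, -0.484, 0.516, -0.516]
force: [-0.1, 0.4, 0.2]
grip_width: 0.0
```

Run:
```python
from h import *
s=bot.sense(); print(s["ee_pos"].round(3))
im,m=snap("wrist","w26.png"); hsv=cv2.cvtColor(im[:,:,::-1].copy(),cv2.COLOR_BGR2HSV)
for S in (30,40,50):
  for z,ps in ((.136,((.565,-.12),(.565,-.32),(.655,-.32),(.655,-.12))),):
    mask=np.zeros(im.shape[:2],np.uint8)
    cv2.fillPoly(mask,[np.array([proj(m,"wrist",(x,y,z)) for x,y in ps],np.int32)],1); mask&=(hsv[...,1]<S).astype(np.uint8)
    mask=cv2.morphologyEx(cv2.morphologyEx(mask,cv2.MORPH_CLOSE,np.ones((3,3))),cv2.MORPH_OPEN,np.ones((7,7)))
    print(S,rects(mask,m,"wrist",z,300))
R=hsv; print("jar", [tuple(int(q) for q in proj(m,"wrist",(.392,-.314,.07)))])
```

```text
[ 0.621 -0.218  0.401]
30 [(0.6207, -0.2238, 156.6, 61.5, 85.73)]
40 [(0.6203, -0.2233, 157.5, 63.1, 86.35)]
50 [(0.6199, -0.2308, 175.9, 70.5, -89.8)]
jar [(135, 215)]
```

```bash
python3 -c "
from h import *
print(bot.sense()['joint_velocities'].round(3)); print(bot.sign_off())"
```

```text
[-0.008 -0.006 -0.003  0.     0.     0.009]
the job is handed in; nothing more can be done
None
```

The job is handed in at about 44 s of the 210 s allowed. There were three loose totes: two long and one short, with short_2 absent. Long_2 and then long_1 are stacked on the long base and short_1 on the short base, each turned end for end. I then tapped the far slide to its second line and the near slide to its first.

**Long stack:** the last check read its top rim at (0.620, -0.223) m and about 157 × 63 mm at the two-tote height. The long base measured about (0.620, -0.224).

**Short stack:** its top rim read (0.506, -0.218) m and about 116 × 62 mm at the one-tote height. The short base measured about (0.507, -0.220).

**Slides:** the long pointer read about 89.7 mm (line at 90) and the short about 44.5 mm (line at 45). A higher view agreed. One slanted view put the long pointer at 91.2 mm; I put that down to parallax, and it is still within 3 mm.

**Checks that gave no answer:**
- Some colour-mask readings of the stacks merged with the drawers or the totes' side faces. I repeated the long ones from directly above and dropped the bad short ones.
- The final picture comparison for the jar was blocked by the arm. I never worked near the jar, and it looked unmoved at the last view of it. The tape roll's picture area had not changed.

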